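# Pack the boot-care kit into the locker and stack the cartons on it

## Robot

A 6-joint arm with a two-finger parallel gripper is mounted at the origin on the work surface. World frame = base frame: x ahead of the robot, y to its left, z up, the work surface at z = 0. Lengths are in m, angles in rad, forces in N, time in s.
With the tool pointing down it reaches from about 0.25 to 0.775 m from the base axis. Payload 4 kg.
Tool frame: the origin (TCP) lies at the very end of the fingers, on their centre line; the grasp point (between the pads) lies 19 mm behind it; y points along the fingers, z is the direction in which the jaws open and shut, and the axes are right-handed (so a half turn about y gives the same grasp; the last joint's range is limited). The gripper opens to 85 mm and grips with 20 to 120 N. Pads are 22 mm wide; open, the fingers measure 114 mm over their backs; the gripper's body (76 mm by 85 mm) begins 54 mm behind the grasp point. The pads swing forward as they close: fully open they stand 13 mm farther back than shut.
Start: joints at [-1.233, 0.087, 1.371, -0, 1.684, -0.103], TCP at [0.235, -0.497, 0.231] pointing down, gripper open.
Joint ranges: [-3.1, 3.1], [-0.76, 2.03], [0.27, 2.55], [-1.08, 4.22], [0.17, 2.65], [-2.57, 2.57]. Speed limits (rad/s): [2.79, 2.79, 3.14, 3.14, 3.14, 3.14].

## Interface

Orientations are given as a unit quaternion [x, y, z, w].
In Python, from plant import robot gives the robot as it stands. The module is installed in compiled form; this text tells all that it offers.
- The arm moves only by the tool drive_tool, never from a script. Its argument "series" is a list of rows, each a list of 7 numbers: the turn, a rotation vector about the tool's x, y, z in rad, then the shift along the tool's x, y, z in m, then the finger opening in m, from 0 to 0.0854. In form: [[wx, wy, wz, x, y, z, claw], ...]. A call has 1 to 20 rows; each row shifts and turns the commanded pose from where the row before left it, along the tool's axes as they then stand; what a row does not reach is not made up. A row lasts 1/8 s, in which the tool goes at most 62.5 mm and 10.7 degrees, less where a joint would pass 70% of its speed; a pose out of reach is approached as far as the arm can. A call with a gripper value outside its range is refused whole. The fingers move at their own pace and stop on an object; "force" is the grip in N (left out, the last holds). Time passes only in rows, so rows that do not move let the fingers close. It gives the time, the measured TCP pose, the force and the opening at its end, in the units of the state.
- robot.get_state(): the state, without advancing time (a new reading comes with each control period).
- robot.read_camera(name): name is "scene" or "top" or "wrist"; returns the picture (420x560x3 uint8, blue, green, red); there is no depth.
- robot.camera_info(name): a dict with "camera_matrix" (3x3 intrinsics, pixels), "k1" (the pictures are not rectified: a ray, as slopes to the right and down, at radius r is drawn at 1 + k1 r^2 times it, then the intrinsics apply), "R" (3x3) and "t" (3): a world point X has camera coordinates R X + t. Camera axes: x right, y down, z forward; pixel columns grow to the right and rows downward; lengths in m; the calibration is good to about 2 mm. A picture is of the moment at which its call begins: read the wrist's pose just before it. camera_info takes no time and is no camera call; for the wrist camera it gives the pose at the moment of the call.
- robot.job_done(): hands the job in, once; it reports no verdict.
The state is a dict: "time_s": time; "joints": joint angles; "dq": joint speeds; "tau": joint torques, N m; "tcp_pos": TCP position; "ee_rot": TCP orientation; "ft_force": force on the tool from outside, world axes, zero at the start; "torque": the same for the moment, N m; "finger_gap": finger opening in m.
Only numpy, scipy, OpenCV 4.12 (cv2) and the standard library are available. Lean on these libraries where they do the work, as an engineer would, in place of code of your own. Each camera call takes 0.05 s, during which the arm holds its last target.

## Task

Slide the boot-kit locker's door open, fit all the cases and tins with grip tabs into its bay so that every one lies flat on the floor, and slide the door fully shut over them. Then stack the flat cardboard cartons squarely in one column on the yellow outline on the locker's deck, and leave the clog, trowel, flashlight, bucket handle and jar where they are.

Things in the scene. Friction and masses are not known exactly. Their poses are not given: they have to be found in the camera images.
- locker: Low blue plywood boot-kit locker, fixed, 186 (its x) by 420 (its y) by 90 high; origin at the centre of its underside. Its +y half is an open-topped packing bay, inside 166 (x) by 200 (y), floor 10 and wall tops 90 above the locker's underside (bay 80 deep), walls 10 thick. Its -y half is a flat solid deck, 90 high. Its place and yaw vary a little.
- bay (a point): Centre of the bay's floor, axes as the locker's (bay inside: x +-83, y +-100).
- mark (a point): Centre of the yellow outline (110 by 69, long side along the locker's x) painted on the deck, on the deck's surface.
- door (a joint): White sliding door, a 186 by 210 panel 8 thick lying flat on runners over the locker (underside 92, top 100 above the locker's underside). 0 = shut over the bay, grows as the door slides along the locker's -y, 0.210 m = fully open: bay clear, door covering the deck. It slides with about 2 N plus light damping and stays where it is left. Starts shut or a little ajar.
- door_grip (a point): Grip point of the black rib on top of the door, at the door's centre: the rib is 60 long (locker x), 14 thick (locker y) and 34 tall above the door's top; this point is 22 above the door's top, i.e. 12 below the rib's top. Pinch from above, fingers closing along the locker's y.
- brush_case: Green case, closed, 106 (its x) by 70 (its y), body 40 high, with a black grip tab standing in the middle of the lid: 12 thick (x), 24 wide (y), 28 tall, so 68 high in all. Origin at the centre of the underside, z up. Take it by the tab from above, fingers closing along its x; in the bay open the fingers only 25 to 40 so that they clear the bay walls. 110 to 420 g. May be absent.
- wax_tin: Yellow square tin, closed, 70 (its x) by 70 (its y), body 40 high, with a black grip tab standing in the middle of the lid: 12 thick (x), 24 wide (y), 28 tall, so 68 high in all. Origin at the centre of the underside, z up. Take it by the tab from above, fingers closing along its x; in the bay open the fingers only 25 to 40 so that they clear the bay walls. 110 to 420 g. May be absent.
- polish_tin: Red square tin, closed, 70 (its x) by 70 (its y), body 40 high, with a black grip tab standing in the middle of the lid: 12 thick (x), 24 wide (y), 28 tall, so 68 high in all. Origin at the centre of the underside, z up. Take it by the tab from above, fingers closing along its x; in the bay open the fingers only 25 to 40 so that they clear the bay walls. 110 to 420 g. May be absent.
- lace_case: Narrow orange case, closed, 106 (its x) by 34 (its y), body 40 high, with a black grip tab standing in the middle of the lid: 12 thick (x), 24 wide (y), 28 tall, so 68 high in all. Origin at the centre of the underside, z up. Take it by the tab from above, fingers closing along its x; in the bay open the fingers only 25 to 40 so that they clear the bay walls. 110 to 420 g. May be absent.
- cleat_case: Narrow white case, closed, 106 (its x) by 34 (its y), body 40 high, with a black grip tab standing in the middle of the lid: 12 thick (x), 24 wide (y), 28 tall, so 68 high in all. Origin at the centre of the underside, z up. Take it by the tab from above, fingers closing along its x; in the bay open the fingers only 25 to 40 so that they clear the bay walls. 110 to 420 g. May be absent.
- carton_a: Flat closed cardboard carton with a paper band, 100 (its x) by 60 (its y) by 34 high, origin at the centre of the underside, z up; grip across the 60. 150 to 310 g. May be absent.
- carton_b: Flat closed cardboard carton with a paper band, 100 (its x) by 60 (its y) by 34 high, origin at the centre of the underside, z up; grip across the 60. 150 to 310 g. May be absent.
- carton_c: Flat closed cardboard carton with a paper band, 100 (its x) by 60 (its y) by 34 high, origin at the centre of the underside, z up; grip across the 60. 150 to 310 g. May be absent.
- clog: Green rubber clog, 240 long; bystander, origin at its underside near its middle, loose, not part of the job.
- trowel: Orange plastic hand trowel with a black grip, 300 long; bystander, origin at its underside near its middle, loose, not part of the job.
- flashlight: Aluminium flashlight, 155 long; bystander, origin at its underside near its middle, loose, not part of the job.
- bucket_handle: Galvanized bucket handle (wire bow with a wooden roller), 220 wide; bystander, origin at its underside near its middle, loose, not part of the job.
- spray_jar: Jar with a black cap, 60 diameter, 100 tall; bystander, origin at its underside near its middle, loose, not part of the job.
Mind the look-alikes: they are no part of the job. Leave any purple or red look-alike of the carton_b alone.

How it is judged:
By the outcome, as a careful person would: the job done as asked, in the order asked, and still so for the second after the job is handed in, with the robot touching nothing.
Of brush_case, wax_tin, polish_tin, lace_case, cleat_case only 3 to 5 are there at a start; the rules pass over those that are not, and their reading is None.
Of carton_a, carton_b, carton_c only 2 to 3 are there at a start; the rules pass over those that are not, and their reading is None.
At some moment in a run one of brush_case, wax_tin, polish_tin, lace_case, cleat_case may be knocked a few centimetres aside while the robot is not near it.
It also fails if it takes over 210 s, if anything falls off the work surface, if the arm or the gripper's body presses on something with over 40 N, if the wrist force passes 120 N, or if a joint passes its speed limit or range.

## Working session

There is one attempt and no reset: what is moved stays moved. The work goes in short steps, Python scripts to look and compute and a tool call to move; the robot and the scene stay as the last step left them, time stands still between calls to the robot, and variables do not carry over. Pictures are saved under pics/ and viewed, and the job is handed in when it is done.

Besides the shell and the picture viewer there is one more tool, called after "Emit:" as a command line: name --pt "numbers of a row" for each row, then --argument value for the rest. drive_tool: Moves the arm, as the interface text tells. Its arguments: {"type":"object","properties":{"series":{"type":"array","items":{"type":"array","items":{"type":"number"}}},"force":{"type":"number"}},"required":["series"]}

```bash
mkdir -p pics; ls
python3 - <<'E'
from plant import robot
import cv2
s=robot.get_state()
for k,v in s.items(): print(k,v)
for n in ["scene","top","wrist"]:
    i=robot.camera_info(n); print(n,i)
    cv2.imwrite(f"pics/{n}0.png",robot.read_camera(n))
E
```

```text
pics
time_s 0.0
joints [-1.23310237e+00  8.79842441e-02  1.37225675e+00  1.59096622e-05
  1.68360487e+00 -1.03080817e-01]
dq [ 0.00135243  0.00013774 -0.00048591  0.00115445 -0.00049519 -0.00090976]
tau [-8.04746742e-05 -3.51865447e+01 -3.13274503e+01 -2.18286423e-04
  1.08304151e-02 -1.85504877e-05]
tcp_pos [ 0.23449712 -0.49695689  0.23012188]
ee_rot [-0.15466715  0.69079511 -0.68921149  0.15449179]
ft_force [ 0.52925623  0.45097982 -1.0984948 ]
torque [-0.0135716   0.00330956  0.02674197]
finger_gap 0.08538059943643078
scene {'camera_matrix': array([[457.91182789,   0.        , 279.55008389],
       [  0.        , 457.91182789, 207.26743603],
       [  0.        ,   0.        ,   1.        ]]), 'k1': -0.09664326053988694, 'R': array([[-0.25469071,  0.96702015, -0.00216211],
       [ 0.67435456,  0.17600599, -0.71712469],
       [-0.69309348, -0.18410302, -0.69694154]]), 't': array([ 0.10160396, -0.29685771,  1.92762616])}
top {'camera_matrix': array([[400.65313416,   0.        , 281.22768548],
       [  0.        , 400.65313416, 209.9785206 ],
       [  0.        ,   0.        ,   1.        ]]), 'k1': 0.03395097995468456, 'R': array([[ 1.00921248e-02, -9.99948933e-01, -5.30373124e-04],
       [-9.94715262e-01, -9.98510413e-03, -1.02185350e-01],
       [ 1.02174836e-01,  1.55883755e-03, -9.94765235e-01]]), 't': array([0.0045861 , 0.52526335, 1.14298558])}
wrist {'camera_matrix': array([[306.93521617,   0.        , 279.2642073 ],
       [  0.        , 306.93521617, 213.82786846],
       [  0.        ,   0.        ,   1.        ]]), 'k1': 0.009119884757096375, 'R': array([[ 0.42610758, -0.9046683 , -0.00275736],
       [-0.86139063, -0.40665107,  0.30436999],
       [-0.27647517, -0.1273192 , -0.9525499 ]]), 't': array([-0.54957967, -0.03938595,  0.38012588])}
```

View pics/scene0.png

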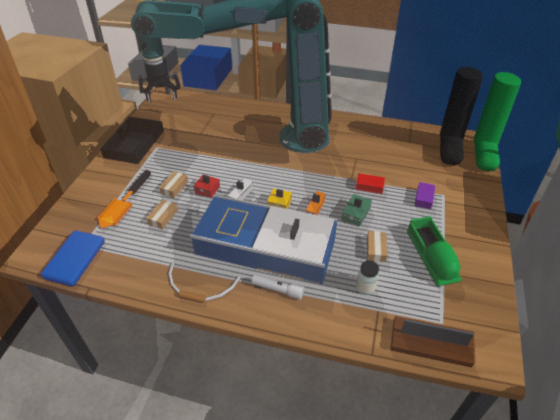

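View pics/top0.png

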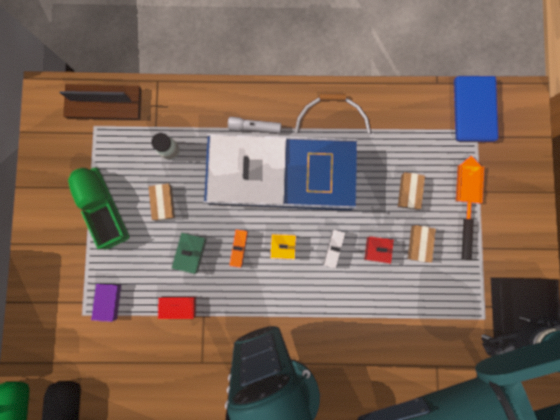

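View pics/wrist0.png

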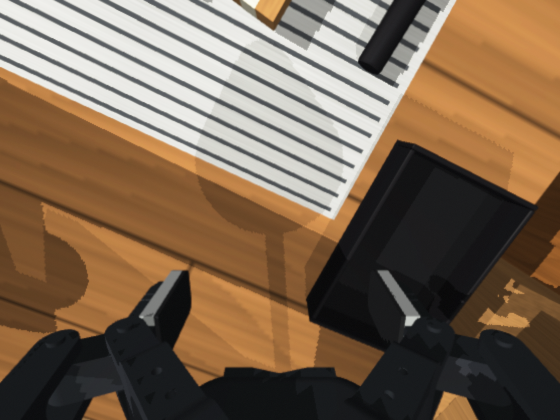

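Top view: locker near (205–357, 133–210), with the bay to the left (+y). All five cases lie at rows ~230–270, cartons at (161,201), (412,190) and (422,243). The purple (106,302) and red (177,307) boxes are look-alikes. Next: coarse measurement.

```bash
cat > h.py <<'E'
import numpy as np, cv2
from scipy.spatial.transform import Rotation as Rn
from plant import robot
def und(info,uv):
    K=info['camera_matrix']; 
    return cv2.undistortPoints(np.array(uv,float).reshape(-1,1,2),K,np.array([info['k1'],0,0,0,0.])).reshape(-1,2)
def rays(info,uv):
    n=und(info,uv); d=np.c_[n,np.ones(len(n))]@info['R']  # R^T d
    return -info['R'].T@info['t'], d
def plane(info,uv,z):
    c,d=rays(info,uv); return c+d*((z-c[2])/d[:,2])[:,None]
def proj(info,X):
    X=np.atleast_2d(X); c=X@info['R'].T+info['t']; n=c[:,:2]/c[:,2:]
    n=n*(1+info['k1']*(n**2).sum(1))[:,None]
    K=info['camera_matrix']; return n*[K[0,0],K[1,1]]+[K[0,2],K[1,2]]
HSV={'green':((60,60,20),(95,255,140)),'yellow':((20,150,90),(35,255,255)),'red':((172,150,80),(180,255,255)),
 'orange':((8,190,150),(17,255,255)),'blue':((105,120,40),(125,255,255)),'purple':((125,80,50),(150,255,255))}
def mask(img,c):
    h=cv2.cvtColor(img,cv2.COLOR_BGR2HSV); m=cv2.inRange(h,*map(np.array,HSV[c]))
    if c=='red': m|=cv2.inRange(h,np.array((0,150,80)),np.array((5,255,255)))
    return m
def blobs(m,amin):
    k=cv2.morphologyEx(m,cv2.MORPH_CLOSE,np.ones((5,5)))
    cs,_=cv2.findContours(k,cv2.RETR_EXTERNAL,cv2.CHAIN_APPROX_NONE)
    return [c for c in cs if cv2.contourArea(c)>amin]
def rect(P):
    (c,(w,h),a)=cv2.minAreaRect((P[:,:2]*1000).astype(np.float32))
    if w<h: w,h,a=h,w,a+90
    return np.array(c)/1000,w,h,((a+90)%180)-90
def grab(name):
    i=robot.camera_info(name) if name!='wrist' else None
    if name=='wrist': i=robot.camera_info(name)
    return robot.read_camera(name),i
def tool():
    s=robot.get_state(); R=Rn.from_quat(s['ee_rot']).as_matrix(); return s,R
E
python3 - <<'E'
from h import *
s,R=tool(); print(R.round(3))
w=robot.camera_info('wrist'); cw=-w['R'].T@w['t']; print('cam in tool',R.T@(cw-s['tcp_pos']),(w['R']@R).round(3))
im=cv2.imread('pics/top0.png'); i=robot.camera_info('top')
for c in ['green','yellow','red','orange','purple']:
    for b in blobs(mask(im,c),60):
        P=plane(i,b.reshape(-1,2),0.04); print(c,b.reshape(-1,2).mean(0).round(),rect(P))
# door/locker corners by blue+white? print blue
for b in blobs(mask(im,'blue'),300):
    P=plane(i,b.reshape(-1,2),0.09); print('blue',b.reshape(-1,2).mean(0).round(),rect(P))
big=cv2.resize(im[120:330,60:500],None,fx=1.8,fy=1.8,interpolation=cv2.INTER_CUBIC); cv2.imwrite('pics/topz.png',big)
E
```

```text
[[-0.904 -0.001  0.427]
 [-0.427  0.002 -0.904]
 [-0.    -1.    -0.002]]
cam in tool [-0.07783515 -0.14230502  0.00081909] [[ 0.001  0.001  1.   ]
 [ 0.952 -0.305 -0.   ]
 [ 0.305  0.952 -0.001]]
green [ 13. 401.] (array([1.71985626e-04, 7.28600098e-01]), 95.1703872680664, 75.03980255126953, 0.41449815034866333)
green [272. 394.] (array([0.04150785, 0.02715094]), 245.81893920898438, 177.460205078125, -89.44545632600784)
green [500. 391.] (array([ 0.0770967 , -0.54954749]), 422.02294921875, 227.8634033203125, -88.34444487094879)
green [188. 253.] (array([0.39885989, 0.27411533]), 102.24304962158203, 67.48975372314453, -13.2177734375)
green [ 98. 207.] (array([0.52817834, 0.53966754]), 247.55792236328125, 95.70152282714844, 27.277080535888672)
yellow [283. 246.] (array([0.42002557, 0.00550295]), 69.46027374267578, 66.2994613647461, 87.49718475341797)
red [176. 308.] (array([0.24597211, 0.30204514]), 101.61724853515625, 57.581199645996094, -89.63128328323364)
red [379. 249.] (array([ 0.41385181, -0.26989572]), 72.17897033691406, 65.26905822753906, 83.89934539794922)
orange [238. 248.] (array([0.41405402, 0.13192279]), 100.71245574951172, 31.0257568359375, -8.679718017578125)
orange [470. 189.] (array([ 0.59478839, -0.53318268]), 178.6900634765625, 73.93445587158203, -5.1138153076171875)
purple [105. 301.] (array([0.26084601, 0.49944946]), 100.74108123779297, 67.21504211425781, -3.9206619262695312)
blue [322. 172.] (array([ 0.62615979, -0.09982536]), 190.23597717285156, 178.08563232421875, 88.84347534179688)
blue [476. 108.] (array([ 0.81249945, -0.53267865]), 184.82418823242188, 113.73026275634766, 0.1789286881685257)
```

View pics/topz.png

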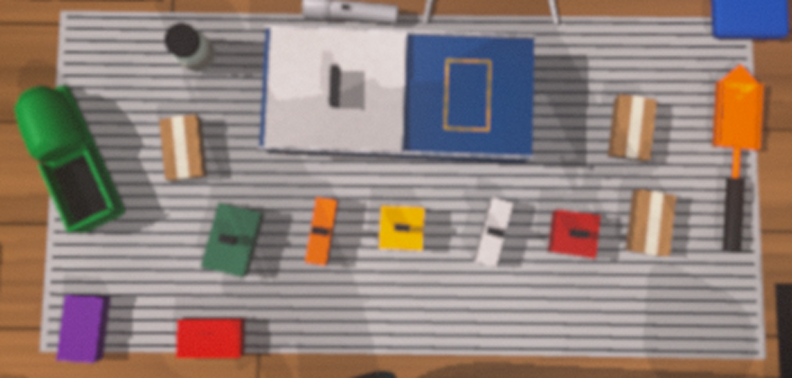

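The wide sides of the tabs lie along world y, so each case's x is roughly along world x. In the bay I'll turn them about 90° to fit a 2-column layout. Going over the locker to measure it.

Emit:
drive_tool --pt "0 0.147 0 0 -0.03 0 0.085" --pt "0 0.147 0 0 -0.03 0 0.085" --pt "0 0.147 0 0 -0.03 0 0.085" --pt "0 0 0 -0.037 0 -0.045 0.085" --pt "0 0 0 -0.037 0 -0.045 0.085" --pt "0 0 0 -0.037 0 -0.045 0.085" --pt "0 0 0 -0.037 0 -0.045 0.085" --pt "0 0 0 -0.037 0 -0.045 0.085" --pt "0 0 0 -0.037 0 -0.045 0.085" --pt "0 0 0 -0.037 0 -0.045 0.085" --pt "0 0 0 -0.037 0 -0.045 0.085" --pt "0 0 0 -0.037 0 -0.045 0.085" --pt "0 0 0 -0.037 0 -0.045 0.085" --pt "0 0 0 -0.037 0 -0.045 0.085" --pt "0 0 0 0 0 0 0.085" --pt "0 0 0 0 0 0 0.085"

```text
time_s: 2.15
tcp_pos: [0.6415, -0.0027, 0.3206]
ee_rot: [0.001, -0.707, 0.707, 0.001]
ft_force: [-0.1, -0.3, 0.1]
finger_gap: 0.0845
```

Run:
```python
from h import *
import pickle
s,R=tool(); print(s['time_s'],s['tcp_pos'],s['joints'].round(2),s['dq'].round(3)); print(R.round(3))
im,i=grab('wrist'); cv2.imwrite('pics/w1.png',im); pickle.dump(i,open('w1.pkl','wb'))
```

```text
2.15 [ 0.64154188 -0.00268911  0.32060321] [-0.09  0.3   0.94 -0.    1.9   1.48] [-0.026 -0.03   0.006  0.003 -0.001  0.001]
[[-1.    -0.002 -0.   ]
 [ 0.    -0.001 -1.   ]
 [ 0.002 -1.     0.001]]
```

View pics/w1.png

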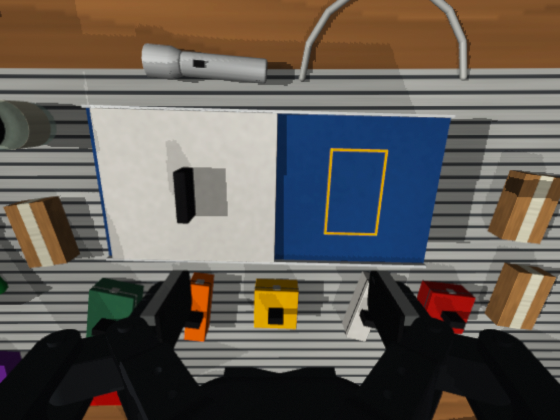

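Wrist view: mark outline corners are about (331,149), (387,150), (378,235) and (325,234). Deck right corners are about (449,118) and (425,263), and the rib is near (184,195). The door looks nearly shut.

Run:
```python
from h import *
import pickle
im=cv2.imread('pics/w1.png'); i=pickle.load(open('w1.pkl','rb'))
roi=np.zeros(im.shape[:2],np.uint8); roi[130:250,300:420]=255
m=cv2.inRange(cv2.cvtColor(im,cv2.COLOR_BGR2HSV),(15,80,80),(35,255,255))&roi
pts=cv2.findNonZero(m).reshape(-1,2); h=cv2.convexHull(pts)
P=plane(i,h.reshape(-1,2),0.09); print('mark wrist',rect(P))
roi[:]=0; roi[100:275,278:460]=255
b=cv2.inRange(cv2.cvtColor(im,cv2.COLOR_BGR2HSV),(105,120,40),(125,255,255))&roi
c=max(blobs(b,100),key=cv2.contourArea); P=plane(i,c.reshape(-1,2),0.09); print('deck wrist',rect(P))
print('deck corners',plane(i,[[449,118],[425,263],[277,113],[275,262]],0.09).round(4))
print('door corners',plane(i,[[90,108],[277,113],[275,262],[110,257]],0.10).round(4))
# rib top: dark region
roi[:]=0; roi[155:235,165:203]=255
g=cv2.inRange(cv2.cvtColor(im,cv2.COLOR_BGR2GRAY),0,70)&roi
c=max(blobs(g,50),key=cv2.contourArea); print(cv2.boundingRect(c),'rib@.134',rect(plane(i,c.reshape(-1,2),0.134)))
im=cv2.imread('pics/top0.png'); i=robot.camera_info('top')
m=cv2.inRange(cv2.cvtColor(im,cv2.COLOR_BGR2HSV),(10,70,80),(35,255,255)); 
roi[:]=0; roi[145:200,300:340]=255; pts=cv2.findNonZero(m&roi).reshape(-1,2); print('mark top',rect(plane(i,cv2.convexHull(pts).reshape(-1,2),0.09)))
```

```text
mark wrist (array([ 0.62666833, -0.09691411]), 110.91869354248047, 69.57240295410156, -1.5316238403320312)
deck wrist (array([ 0.62637897, -0.09936799]), 199.68634033203125, 185.22633361816406, 88.51514434814453)
deck corners [[ 0.7162 -0.1995  0.09  ]
 [ 0.5305 -0.1989  0.09  ]
 [ 0.7221 -0.0008  0.09  ]
 [ 0.532   0.0024  0.09  ]]
door corners [[ 0.7271  0.2073  0.1   ]
 [ 0.722  -0.0009  0.1   ]
 [ 0.537   0.0023  0.1   ]
 [ 0.5445  0.2162  0.1   ]]
(173, 167, 23, 56) rib@.134 (array([0.63562805, 0.10128684]), 62.79279327392578, 21.486621856689453, -1.447052001953125)
mark top (array([ 0.62563116, -0.09492099]), 110.41678619384766, 69.46653747558594, -2.1313095092773438)
```

Run:
```python
import cv2
im=cv2.imread('pics/w1.png'); cv2.imwrite('pics/w1z.png',cv2.resize(im[95:275,80:460],None,fx=2.1,fy=2.1,interpolation=cv2.INTER_CUBIC))
```

```text
(no output)
```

View pics/w1z.png

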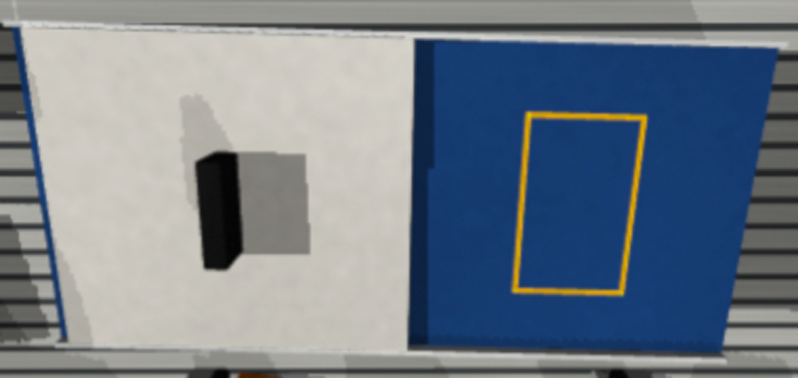

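Locker yaw is about −1.5°, its origin about (0.629, 0.008), and the door is about 9 mm ajar. The rib is at about (0.633, 0.1045), and its top measures 0.134 as it should. Going to pinch it.

Emit:
drive_tool --pt "0 0.026 0 0.003 0.021 -0.036 0.05" --pt "0 0 0 0.003 0.021 -0.036 0.05" --pt "0 0 0 0.003 0.021 -0.035 0.05" --pt "0 0 0 0 0.04 0 0.05" --pt "0 0 0 0 0.04 0 0.05" --pt "0 0 0 0 0.04 0 0.05" --pt "0 0 0 0 0.03 0 0.05" --pt "0 0 0 0 0 0 0.05" --pt "0 0 0 0 0 0 0.0" --pt "0 0 0 0 0 0 0.0" --pt "0 0 0 0 0 0 0.0" --pt "0 0 0 0 0 0 0.0" --force 40

```text
time_s: 3.7
tcp_pos: [0.6361, 0.1046, 0.1115]
ee_rot: [0.011, 0.707, -0.707, -0.007]
ft_force: [-1.7, 1.1, 7.0]
finger_gap: 0.0128
```

Emit:
drive_tool --pt "0 0 0 0 0 0.015 0.0" --pt "0 0 0 0 0 0.031 0.0" --pt "0 0 0 0 0 0.031 0.0" --pt "0 0 0 0 0 0.031 0.0" --pt "0 0 0 0 0 0.031 0.0" --pt "0 0 0 0 0 0.031 0.0" --pt "0 0 0 0 0 0.022 0.0" --pt "0 0 0 0 0 0.012 0.0" --pt "0 0 0 0 0 0 0.0" --pt "0 0 0 0 0 0 0.0"

```text
time_s: 4.95
tcp_pos: [0.6308, -0.0965, 0.1115]
ee_rot: [0.01, 0.709, -0.706, -0.007]
ft_force: [-1.5, 7.6, 7.0]
finger_gap: 0.0129
```

Emit:
drive_tool --pt "0 0 0 0 0 0 0.05" --pt "0 0 0 0 0 0 0.05" --pt "0 0 0 0 -0.05 0 0.06" --pt "0 0 0 0 -0.06 0 0.06" --pt "0 0 0 0 -0.06 0 0.06" --pt "0 0 0 0 -0.04 -0.05 0.06" --pt "0 0 0 0 0 -0.06 0.06" --pt "0 0 0 0 0 -0.04 0.06" --pt "0 0 0 0 0 0 0.06"

```text
time_s: 6.08
tcp_pos: [0.6331, 0.0521, 0.317]
ee_rot: [0.008, 0.707, -0.707, -0.008]
ft_force: [-0.5, -0.6, -0.0]
finger_gap: 0.0601
```

Run:
```python
from h import *
import pickle
s,R=tool(); print(s['time_s'],s['tcp_pos'],s['joints'].round(2),s['ft_force'])
im,i=grab('wrist'); cv2.imwrite('pics/w2.png',im); pickle.dump(i,open('w2.pkl','wb'))
cv2.imwrite('pics/w2z.png',cv2.resize(im,(784,588),interpolation=cv2.INTER_CUBIC))
```

```text
6.075 [0.63305887 0.05210158 0.31701974] [-0.01  0.29  0.97  0.    1.88  1.59] [-0.52884349 -0.6116813  -0.02922283]
```

View pics/w2z.png

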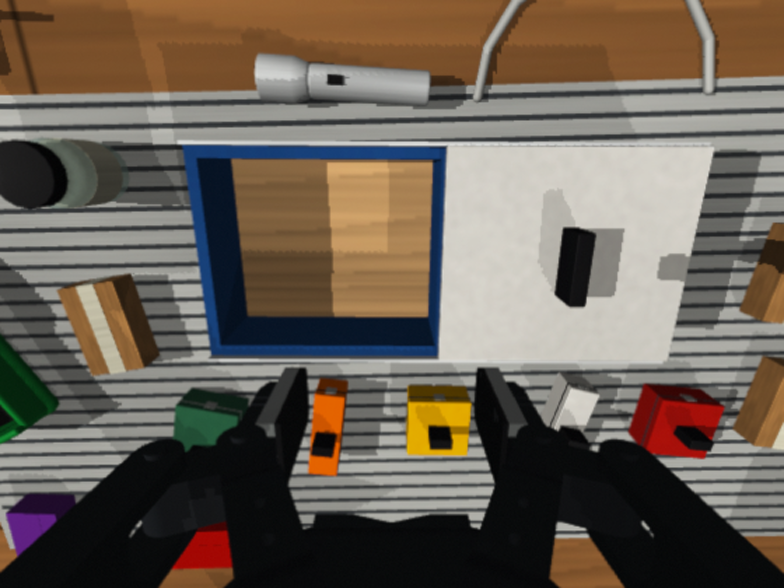

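Door is fully open. Bay floor corners (zoomed) are about (232,159), (434,160), (429,318) and (247,318). Computing the bay frame.

Run:
```python
from h import *
import pickle
i=pickle.load(open('w2.pkl','rb')); k=1/1.4
print('floor',plane(i,np.array([[232,159],[434,160],[429,318],[247,318]])*k,0.01).round(4))
print('rim out',plane(i,np.array([[184,148],[446,147],[439,356],[212,357]])*k,0.09).round(4))
print('rim in',plane(i,np.array([[196,159],[434,159],[429,345],[219,345]])*k,0.09).round(4))
im=cv2.imread('pics/w2.png'); m=cv2.inRange(cv2.cvtColor(im,cv2.COLOR_BGR2HSV),(8,60,40),(25,255,255)); r=np.zeros_like(m); r[105:235,150:318]=255
c=max(blobs(m&r,100),key=cv2.contourArea); print('floor mask',rect(plane(i,c.reshape(-1,2),0.01)))
```

```text
floor [[0.717  0.2075 0.01  ]
 [0.7117 0.0071 0.01  ]
 [0.5446 0.0113 0.01  ]
 [0.5491 0.2138 0.01  ]]
rim out [[0.7252 0.2169 0.09  ]
 [0.7214 0.0051 0.09  ]
 [0.5359 0.0085 0.09  ]
 [0.5397 0.2223 0.09  ]]
rim in [[0.7166 0.2087 0.09  ]
 [0.7124 0.0147 0.09  ]
 [0.5474 0.018  0.09  ]
 [0.5518 0.2139 0.09  ]]
floor mask (array([0.631854  , 0.11124715]), 200.7283935546875, 166.33009338378906, 88.35227966308594)
```

Floor measures 200.7 × 166.3 (given 200 × 166), so the bay centre is about (0.632, 0.110) and yaw about −1.6°. Adding a planner that works out the shifts, then on to the brush case.

```bash
cat >> h.py <<'E'
def plan(tgt,yawdeg,n,claw,pos=None,R=None,show=True):
    "rows (tool axes) to world target with tool z at yaw, tool y down"
    s,R0=tool(); R=R0 if R is None else R; p=s['tcp_pos'].copy() if pos is None else np.array(pos,float)
    a=np.radians(yawdeg); z=np.array([np.cos(a),np.sin(a),0]); y=np.array([0,0,-1.]); x=np.cross(y,z)
    T=np.c_[x,y,z]; tgt=np.array(tgt,float); rows=[]
    for k in range(n):
        m=n-k; rv=Rn.from_matrix(R.T@T).as_rotvec()/m; rv=rv.round(3)
        d=(R.T@((tgt-p)/m)).round(3)
        rows.append([*rv,*d,claw]); p=p+R@d; R=R@Rn.from_rotvec(rv).as_matrix()
    if show:
        for r in rows: print([float(v) for v in r],end=', ')
        print(); print('end err mm',((tgt-p)*1000).round(1))
    return p,R
BAY=np.array([0.632,0.110]); LY=-1.6
def bay(u,v):
    a=np.radians(LY); return BAY+np.array([u*np.cos(a)-v*np.sin(a),u*np.sin(a)+v*np.cos(a)])/1000
E
python3 - <<'E'
from h import *
plan([0.40,0.274,0.22],-13,9,0.06)
E
```

```text
[-0.0, -0.152, 0.0, 0.026, 0.011, -0.024, 0.06], [-0.0, -0.152, 0.0, 0.023, 0.011, -0.028, 0.06], [-0.0, -0.152, 0.0, 0.018, 0.011, -0.031, 0.06], [-0.0, -0.152, 0.0, 0.013, 0.011, -0.033, 0.06], [0.0, -0.152, 0.0, 0.008, 0.011, -0.035, 0.06], [0.0, -0.152, 0.0, 0.002, 0.01, -0.036, 0.06], [0.0, -0.152, 0.0, -0.003, 0.011, -0.036, 0.06], [0.0, -0.152, 0.001, -0.008, 0.01, -0.035, 0.06], [0.0, -0.152, -0.0, -0.014, 0.011, -0.034, 0.06], 
end err mm [ 0.3 -0.5  0.1]
```

Emit:
drive_tool --pt "0 -0.152 0 0.026 0.011 -0.024 0.06" --pt "0 -0.152 0 0.023 0.011 -0.028 0.06" --pt "0 -0.152 0 0.018 0.011 -0.031 0.06" --pt "0 -0.152 0 0.013 0.011 -0.033 0.06" --pt "0 -0.152 0 0.008 0.011 -0.035 0.06" --pt "0 -0.152 0 0.002 0.01 -0.036 0.06" --pt "0 -0.152 0 -0.003 0.011 -0.036 0.06" --pt "0 -0.152 0.001 -0.008 0.01 -0.035 0.06" --pt "0 -0.152 0 -0.014 0.011 -0.034 0.06" --pt "0 0 0 0 0 0 0.04" --pt "0 0 0 0 0 0 0.04" --pt "0 0 0 0 0 0 0.04"

```text
time_s: 7.62
tcp_pos: [0.4013, 0.2732, 0.2208]
ee_rot: [0.438, -0.554, 0.555, -0.439]
ft_force: [-0.5, 0.3, -0.1]
finger_gap: 0.0402
```

```bash
cat >> h.py <<'E'
def look(name):
    import pickle
    s,R=tool(); im,i=grab('wrist'); cv2.imwrite(f'pics/{name}.png',im); pickle.dump(i,open(f'{name}.pkl','wb'))
    print('t',s['time_s'],'tcp',s['tcp_pos'].round(4),'yaw',np.degrees(np.arctan2(R[1,2],R[0,2])).round(2),'j',s['joints'].round(2),'F',s['ft_force'].round(1),'gap',s['finger_gap'].round(4))
    return im,i
E
python3 - <<'E'
from h import *
im,i=look('w3')
for b in blobs(mask(im,'green'),800): print(b.reshape(-1,2).mean(0),rect(plane(i,b.reshape(-1,2),0.04)))
print(robot.get_state()['ee_rot'])
E
```

```text
Traceback (most recent call last):
  File "h.py", line 55, in look
    print('t',s['time_s'],'tcp',s['tcp_pos'].round(4),'yaw',np.degrees(np.arctan2(R[1,2],R[0,2])).round(2),'j',s['joints'].round(2),'F',s['ft_force'].round(1),'gap',s['finger_gap'].round(4))
                                                                                                                                                                     ^^^^^^^^^^^^^^^^^^^^^
AttributeError: 'float' object has no attribute 'round'
```

View pics/w3.png

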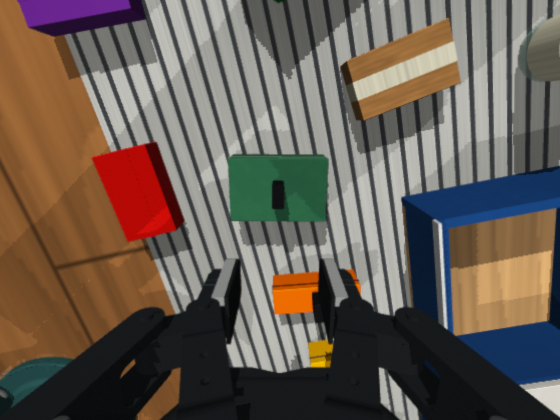

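Wrist view: green case at (278,188) with its tab at (278,194). Measuring it.

```bash
sed -i "s/s\['finger_gap'\].round(4)/round(s['finger_gap'],4)/" h.py
cat >> h.py <<'E'
def case(im,i,col,near,amin=600,hs=(106,70)):
    "lid rect at z=.04 and tab top at .068 of the blob nearest pixel"
    bs=blobs(mask(im,col) if isinstance(col,str) else col,amin)
    b=min(bs,key=lambda b:np.linalg.norm(b.reshape(-1,2).mean(0)-near))
    c,w,h,a=rect(plane(i,b.reshape(-1,2),0.04)); print('lid',c.round(4),round(w,1),round(h,1),round(a,2))
    roi=np.zeros(im.shape[:2],np.uint8); cv2.drawContours(roi,[cv2.convexHull(b)],-1,255,-1)
    d=cv2.inRange(cv2.cvtColor(im,cv2.COLOR_BGR2HSV),(0,0,0),(180,255,45))&roi
    t=blobs(d,40)
    for q in t:
        c2,w,h,a2=rect(plane(i,q.reshape(-1,2),0.068)); print('tab',q.reshape(-1,2).mean(0).round(),c2.round(4),round(w,1),round(h,1),round(a2,2))
    print('cam',(-i['R'].T@i['t']).round(3))
    return c,a
E
python3 - <<'E'
from h import *
im=cv2.imread('pics/w3.png'); import pickle
i=robot.camera_info('wrist')
s,R=tool(); print(s['time_s'],s['tcp_pos'],np.degrees(np.arctan2(R[1,2],R[0,2])))
case(im,i,'green',(278,188))
# edges profile along column 250
g=cv2.cvtColor(im,cv2.COLOR_BGR2HSV); print([(r,*g[r,250]) for r in range(148,228,4)])
E
```

```text
7.675 [0.40124048 0.2732852  0.22068702] -13.262807752929847
lid [0.4004 0.2764] 105.6 73.6 -13.31
tab [278. 195.] [0.4011 0.2765] 27.5 11.9 76.29
cam [0.419 0.348 0.363]
[(148, np.uint8(26), np.uint8(10), np.uint8(171)), (152, np.uint8(34), np.uint8(11), np.uint8(167)), (156, np.uint8(71), np.uint8(74), np.uint8(97)), (160, np.uint8(73), np.uint8(145), np.uint8(100)), (164, np.uint8(73), np.uint8(146), np.uint8(101)), (168, np.uint8(73), np.uint8(148), np.uint8(102)), (172, np.uint8(74), np.uint8(146), np.uint8(101)), (176, np.uint8(73), np.uint8(146), np.uint8(101)), (180, np.uint8(73), np.uint8(146), np.uint8(101)), (184, np.uint8(73), np.uint8(146), np.uint8(101)), (188, np.uint8(73), np.uint8(146), np.uint8(101)), (192, np.uint8(73), np.uint8(146), np.uint8(101)), (196, np.uint8(73), np.uint8(144), np.uint8(103)), (200, np.uint8(72), np.uint8(144), np.uint8(103)), (204, np.uint8(72), np.uint8(144), np.uint8(103)), (208, np.uint8(73), np.uint8(143), np.uint8(105)), (212, np.uint8(73), np.uint8(146), np.uint8(105)), (216, np.uint8(73), np.uint8(143), np.uint8(105)), (220, np.uint8(73), np.uint8(125), np.uint8(96)), (224, np.uint8(30), np.uint8(7), np.uint8(112))]
```

Emit:
drive_tool --pt "0 0 0 -0.001 0.04 -0.001 0.04" --pt "0 0 0 0 0.045 0 0.04" --pt "0 0 0 0 0.045 0 0.04" --pt "0 0 0 0 0.03 0 0.04" --pt "0 0 0 0 0.018 0 0.04" --pt "0 0 0 0 0 0 0.04" --pt "0 0 0 0 0 0 0" --pt "0 0 0 0 0 0 0" --pt "0 0 0 0 0 0 0" --pt "0 0 0 0 0 0 0" --force 60

```text
time_s: 8.93
tcp_pos: [0.4007, 0.2758, 0.0438]
ee_rot: [0.438, -0.554, 0.554, -0.441]
ft_force: [1.3, -0.7, 5.9]
finger_gap: 0.0107
```

Emit:
drive_tool --pt "0 0 0 0 -0.02 0 0" --pt "0 0 0 0 -0.04 0 0" --pt "0 0 0 0 -0.05 0 0" --pt "0 0 0 0 -0.05 0 0" --pt "0 0 0 0 0 0 0"

```text
time_s: 9.55
tcp_pos: [0.4012, 0.2765, 0.2067]
ee_rot: [0.436, -0.553, 0.554, -0.443]
ft_force: [0.1, 1.0, -2.9]
finger_gap: 0.0112
```

Run:
```python
from h import *
im,i=look('w4')
b=bay(-42,39); print(b)
plan([*b,0.21],-91.6,10,0)
```

```text
t 9.55 tcp [0.4012 0.2765 0.2067] yaw -13.1 j [ 0.49 -0.05  1.56  0.    1.62  0.72] F [ 0.1  1.  -2.9] gap 0.0112
[0.59110532 0.1501575 ]
[0.0, 0.137, -0.0, 0.008, -0.001, 0.021, 0.0], [0.0, 0.137, -0.0, 0.005, -0.001, 0.022, 0.0], [0.0, 0.137, -0.0, 0.002, -0.001, 0.023, 0.0], [0.0, 0.137, -0.001, -0.001, -0.0, 0.023, 0.0], [0.0, 0.137, -0.0, -0.005, -0.001, 0.022, 0.0], [0.0, 0.137, -0.0, -0.008, -0.0, 0.022, 0.0], [0.0, 0.137, -0.001, -0.01, -0.001, 0.02, 0.0], [0.0, 0.137, -0.0, -0.013, -0.0, 0.019, 0.0], [0.0, 0.137, -0.001, -0.016, -0.001, 0.017, 0.0], [0.001, 0.137, -0.0, -0.018, -0.0, 0.015, 0.0], 
end err mm [-0.2  0.4  0.4]
```

View pics/w4.png

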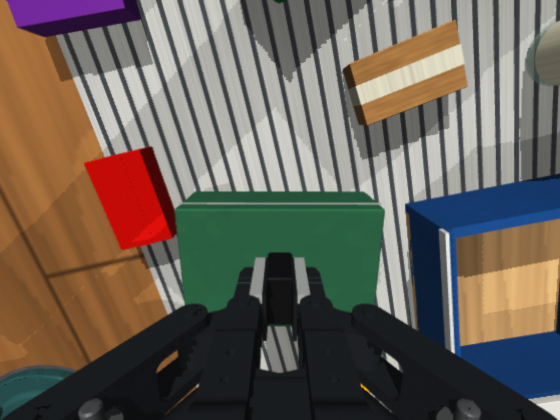

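Brush case held squarely by the tab (gap 11 mm, load about 2.9 N). Moving it over the bay.

Emit:
drive_tool --pt "0 0.137 0 0.008 -0.001 0.021 0" --pt "0 0.137 0 0.005 -0.001 0.022 0" --pt "0 0.137 0 0.002 -0.001 0.023 0" --pt "0 0.137 -0.001 -0.001 0 0.023 0" --pt "0 0.137 0 -0.005 -0.001 0.022 0" --pt "0 0.137 0 -0.008 0 0.022 0" --pt "0 0.137 -0.001 -0.01 -0.001 0.02 0" --pt "0 0.137 0 -0.013 0 0.019 0" --pt "0 0.137 -0.001 -0.016 -0.001 0.017 0" --pt "0 0.137 0 -0.018 0 0.015 0" --pt "0 0 0 0 0 0 0" --pt "0 0 0 0 0 0 0"

```text
time_s: 11.1
tcp_pos: [0.5896, 0.1496, 0.2056]
ee_rot: [-0.007, -0.707, 0.707, 0.012]
ft_force: [-0.9, 0.1, -2.9]
finger_gap: 0.011
```

Run:
```python
from h import *
im,i=look('w5')
plan([*bay(-42,39),0.056],-91.6,4,0)
```

```text
t 11.1 tcp [0.5896 0.1496 0.2056] yaw -91.53 j [0.16 0.23 1.26 0.   1.66 1.75] F [-0.9  0.1 -2.9] gap 0.011
[-0.0, 0.0, 0.001, -0.001, 0.038, -0.0, 0.0], [-0.0, 0.0, 0.002, -0.0, 0.037, -0.0, 0.0], [-0.0, 0.001, 0.001, -0.0, 0.038, -0.0, 0.0], [-0.001, 0.0, 0.002, -0.001, 0.037, -0.001, 0.0], 
end err mm [-0.1 -0.5 -0.4]
```

View pics/w5.png

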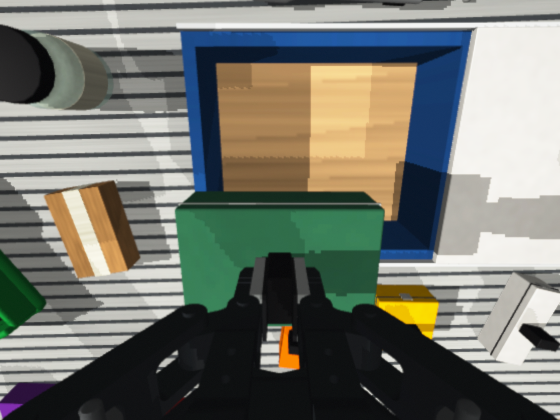

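Emit:
drive_tool --pt "0 0 0.001 -0.001 0.038 0 0" --pt "0 0 0.002 0 0.037 0 0" --pt "0 0 0.001 0 0.038 0 0" --pt "0 0 0.002 -0.001 0.03 0 0" --pt "0 0 0 0 0.005 0 0" --pt "0 0 0 0 0 0 0"

```text
time_s: 11.9
tcp_pos: [0.5929, 0.1497, 0.0609]
ee_rot: [-0.011, -0.707, 0.707, 0.008]
ft_force: [-0.4, -0.4, -2.4]
finger_gap: 0.0108
```

Emit:
drive_tool --pt "0 0 0 0 0.003 0 0" --pt "0 0 0 0 0.003 0 0" --pt "0 0 0 0 0 0 0" --pt "0 0 0 0 0 0 0"

```text
time_s: 12.4
tcp_pos: [0.5931, 0.1492, 0.0545]
ee_rot: [-0.012, -0.707, 0.707, 0.008]
ft_force: [0.8, -0.0, -1.9]
finger_gap: 0.011
```

Emit:
drive_tool --pt "0 0 0 0 0 0 0.035" --pt "0 0 0 0 0 0 0.035" --pt "0 0 0 0 0 0 0.035" --pt "0 0 0 0 -0.03 0 0.035" --pt "0 0 0 0 -0.05 0 0.035" --pt "0 0 0 0 -0.05 0 0.04" --pt "0 0 0 0 -0.05 0 0.04" --pt "0 0 0 0 0 0 0.04"

```text
time_s: 13.4
tcp_pos: [0.5947, 0.1498, 0.2413]
ee_rot: [0.016, 0.708, -0.706, -0.004]
ft_force: [0.8, -0.3, -0.6]
finger_gap: 0.0402
```

Run:
```python
from h import *
im,i=look('w6')
plan([0.415,0.131,0.20],-9,9,0.04)
```

```text
t 13.4 tcp [0.5947 0.1498 0.2413] yaw -91.61 j [ 0.15  0.22  1.21 -0.    1.7   1.75] F [ 0.8 -0.3 -0.6] gap 0.0402
[-0.001, -0.16, -0.001, 0.02, 0.004, 0.003, 0.04], [-0.001, -0.16, -0.001, 0.02, 0.004, -0.001, 0.04], [-0.001, -0.16, -0.001, 0.02, 0.004, -0.004, 0.04], [-0.001, -0.16, -0.001, 0.019, 0.004, -0.007, 0.04], [-0.001, -0.16, -0.001, 0.017, 0.004, -0.01, 0.04], [-0.001, -0.16, -0.001, 0.016, 0.004, -0.012, 0.04], [-0.0, -0.161, -0.001, 0.013, 0.004, -0.014, 0.04], [-0.001, -0.16, -0.001, 0.011, 0.004, -0.017, 0.04], [-0.001, -0.161, -0.002, 0.008, 0.005, -0.018, 0.04], 
end err mm [ 0.  -0.5  0.3]
```

View pics/w6.png

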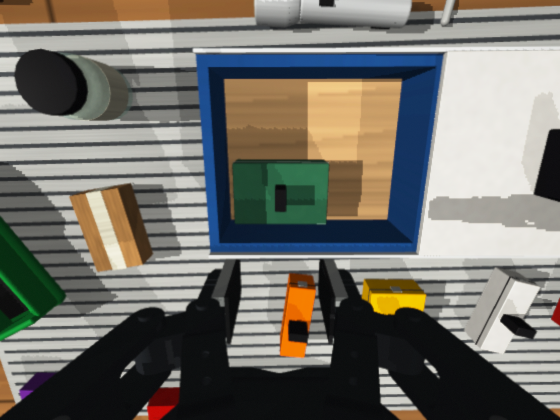

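Brush case lies in the bay at (280,192). I'll check its seat in the bay while moving to the orange lace case.

Emit:
drive_tool --pt "-0.001 -0.16 -0.001 0.02 0.004 0.003 0.04" --pt "-0.001 -0.16 -0.001 0.02 0.004 -0.001 0.04" --pt "-0.001 -0.16 -0.001 0.02 0.004 -0.004 0.04" --pt "-0.001 -0.16 -0.001 0.019 0.004 -0.007 0.04" --pt "-0.001 -0.16 -0.001 0.017 0.004 -0.01 0.04" --pt "-0.001 -0.16 -0.001 0.016 0.004 -0.012 0.04" --pt "0 -0.16 -0.001 0.013 0.004 -0.014 0.04" --pt "-0.001 -0.16 -0.001 0.011 0.004 -0.017 0.04" --pt "-0.001 -0.16 -0.002 0.008 0.005 -0.018 0.04" --pt "0 0 0 0 0 0 0.04" --pt "0 0 0 0 0 0 0.04"

```text
time_s: 14.82
tcp_pos: [0.4136, 0.1312, 0.1966]
ee_rot: [-0.461, 0.54, -0.537, 0.456]
ft_force: [-0.3, 0.8, 0.3]
finger_gap: 0.0399
```

```bash
cat >> h.py <<'E'
def inbay(p):
    a=np.radians(LY); d=np.array(p)[:2]-BAY; return (np.array([d[0]*np.cos(a)+d[1]*np.sin(a),-d[0]*np.sin(a)+d[1]*np.cos(a)])*1000).round(1)
E
python3 - <<'E'
from h import *
import pickle
im,i=look('w7')
case(im,i,'orange',(278,190),300)
im=cv2.imread('pics/w6.png'); i=pickle.load(open('w6.pkl','rb'))
b=[b for b in blobs(mask(im,'green'),800) if 150<b.reshape(-1,2).mean(0)[1]<230 and 230<b.reshape(-1,2).mean(0)[0]<330][0]
c,w,h,a=rect(plane(i,b.reshape(-1,2),0.05)); print('brush',inbay(c),w,h,a)
m=cv2.inRange(cv2.cvtColor(im,cv2.COLOR_BGR2HSV),(8,60,40),(25,255,255)); r=np.zeros_like(m); r[65:245,205:420]=255
c=max(blobs((m|mask(im,'green'))&r,100),key=cv2.contourArea)
print('floor UL/UR',plane(i,[[225,79],[401,79],[389,220]],0.01), [inbay(p) for p in plane(i,[[225,79],[401,79],[389,220]],0.01)])
E
```

```text
t 14.825 tcp [0.4136 0.1312 0.1966] yaw -9.22 j [ 0.18 -0.16  1.68  0.    1.63  0.34] F [-0.3  0.8  0.3] gap 0.0399
lid [0.4154 0.1354] 104.9 40.0 -9.11
tab [281. 199.] [0.4156 0.1359] 23.6 10.0 80.55
cam [0.428 0.208 0.339]
brush [-39.4  37.6] 105.64740753173828 73.09779357910156 88.37635040283203
floor UL/UR [[0.71743181 0.2071486  0.01      ]
 [0.71154094 0.00954082 0.01      ]
 [0.5451351  0.01036911 0.01      ]] [array([82.7, 99.5]), array([ 82.3, -98.2]), array([ -84., -102.])]
```

View pics/w7.png

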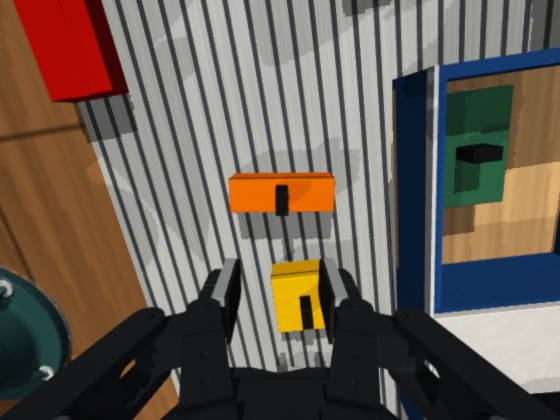

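Orange lid at about (282,195); after correcting for the visible side face, its centre is (0.415, 0.1324), yaw −9.1°. The tab mask was clipped there, so I trust the lid. Picking it.

Emit:
drive_tool --pt "0 0 0 -0.001 0.04 0.001 0.04" --pt "0 0 0 0 0.045 0 0.04" --pt "0 0 0 0 0.04 0 0.04" --pt "0 0 0 0 0.02 0 0.04" --pt "0 0 0 0 0.008 0 0.04" --pt "0 0 0 0 0 0 0.04" --pt "0 0 0 0 0 0 0" --pt "0 0 0 0 0 0 0" --pt "0 0 0 0 0 0 0" --pt "0 0 0 0 0 0 0" --force 60

```text
time_s: 16.12
tcp_pos: [0.4148, 0.1323, 0.0459]
ee_rot: [-0.46, 0.539, -0.537, 0.458]
ft_force: [-2.1, 0.8, 5.8]
finger_gap: 0.011
```

Emit:
drive_tool --pt "0 0 0 0 -0.02 0 0" --pt "0 0 0 0 -0.04 0 0" --pt "0 0 0 0 -0.05 0 0" --pt "0 0 0 0 -0.05 0 0" --pt "0 0 0 0 0 0 0"

```text
time_s: 16.75
tcp_pos: [0.4169, 0.1324, 0.2088]
ee_rot: [0.458, -0.538, 0.539, -0.459]
ft_force: [-0.1, -0.3, -2.0]
finger_gap: 0.0106
```

Run:
```python
from h import *
im,i=look('w8')
plan([*bay(20,39),0.20],-91.6,10,0)
```

```text
t 16.75 tcp [0.4169 0.1324 0.2088] yaw -9.11 j [ 0.18 -0.16  1.66 -0.    1.65  0.34] F [-0.1 -0.3 -2. ] gap 0.0106
[0.0, 0.144, 0.0, -0.005, 0.0, 0.023, 0.0], [0.0, 0.144, 0.0, -0.009, 0.001, 0.022, 0.0], [0.0, 0.144, 0.0, -0.012, 0.0, 0.021, 0.0], [0.0, 0.144, 0.001, -0.015, 0.001, 0.019, 0.0], [0.0, 0.144, 0.0, -0.017, 0.001, 0.017, 0.0], [0.0, 0.144, 0.001, -0.019, 0.0, 0.014, 0.0], [0.0, 0.144, 0.001, -0.021, 0.001, 0.011, 0.0], [0.0, 0.144, 0.0, -0.022, 0.0, 0.008, 0.0], [0.001, 0.144, 0.001, -0.024, 0.001, 0.004, 0.0], [0.0, 0.144, 0.0, -0.023, 0.0, 0.001, 0.0], 
end err mm [ 0.4  0.  -0.2]
```

View pics/w8.png

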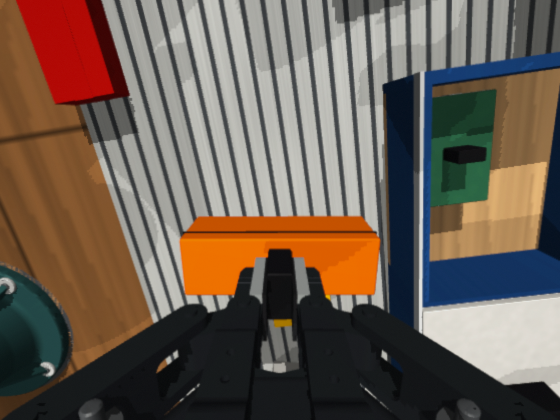

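Emit:
drive_tool --pt "0 0.144 0 -0.005 0 0.023 0" --pt "0 0.144 0 -0.009 0.001 0.022 0" --pt "0 0.144 0 -0.012 0 0.021 0" --pt "0 0.144 0.001 -0.015 0.001 0.019 0" --pt "0 0.144 0 -0.017 0.001 0.017 0" --pt "0 0.144 0.001 -0.019 0 0.014 0" --pt "0 0.144 0.001 -0.021 0.001 0.011 0" --pt "0 0.144 0 -0.022 0 0.008 0" --pt "0.001 0.144 0.001 -0.024 0.001 0.004 0" --pt "0 0.144 0 -0.023 0 0.001 0" --pt "0 0 0 0 0 0 0" --pt "0 0 0 0 0 0 0"

```text
time_s: 18.3
tcp_pos: [0.6506, 0.1483, 0.1957]
ee_rot: [-0.007, -0.707, 0.707, 0.012]
ft_force: [-0.5, -0.0, -1.8]
finger_gap: 0.0104
```

Run:
```python
from h import *
import pickle
i8=pickle.load(open('w8.pkl','rb')); P=plane(i8,[[230,235],[230,293]],0.203); print('lid edges rel tcp',(P[:,:2]-[0.4169,0.1324])@np.array([-np.sin(np.radians(9.1)),-np.cos(np.radians(9.1))]))
im,i=look('w9')
s,R=tool(); print(inbay(s['tcp_pos']))
```

```text
lid edges rel tcp [-0.01851401  0.01579154]
t 18.3 tcp [0.6506 0.1483 0.1957] yaw -91.53 j [0.14 0.36 1.11 0.   1.68 1.74] F [-0.5 -0.  -1.8] gap 0.0104
[17.6 38.8]
```

View pics/w9.png

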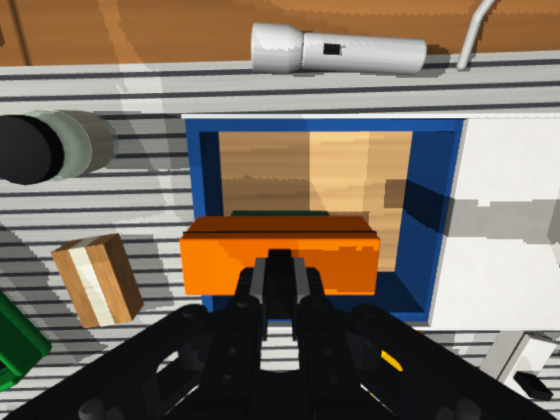

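Emit:
drive_tool --pt "0 0 0.001 -0.001 0.035 0 0" --pt "0 0 0.002 0 0.035 0 0" --pt "0 0 0.001 0 0.035 0 0" --pt "0 0 0.002 0 0.025 0 0" --pt "0 0 0 0 0.008 0 0" --pt "0 0 0 0 0 0 0" --pt "0 0 0 0 0 0 0"

```text
time_s: 19.23
tcp_pos: [0.6537, 0.1485, 0.0621]
ee_rot: [0.012, 0.707, -0.707, -0.008]
ft_force: [-0.5, -0.0, -2.4]
finger_gap: 0.0105
```

Emit:
drive_tool --pt "0 0 0 0.001 0.003 0 0" --pt "0 0 0 0 0.003 0 0" --pt "0 0 0 0 0 0 0" --pt "0 0 0 0 0 0 0"

```text
time_s: 19.73
tcp_pos: [0.6525, 0.1484, 0.0559]
ee_rot: [0.012, 0.707, -0.707, -0.008]
ft_force: [-1.1, -0.7, 6.1]
finger_gap: 0.011
```

Emit:
drive_tool --pt "0 0 0 0 0 0 0.035" --pt "0 0 0 0 0 0 0.035" --pt "0 0 0 0 0 0 0.035" --pt "0 0 0 0 -0.03 0 0.035" --pt "0 0 0 0 -0.05 0 0.035" --pt "0 0 0 0 -0.05 0 0.04" --pt "0 0 0 0 -0.05 0 0.04" --pt "0 0 0 0 0 0 0.04"

```text
time_s: 20.72
tcp_pos: [0.6536, 0.1488, 0.241]
ee_rot: [0.015, 0.708, -0.706, -0.005]
ft_force: [0.7, 0.0, 0.1]
finger_gap: 0.04
```

Run:
```python
from h import *
im,i=look('w10')
print(plane(robot.camera_info('top'),[[334,248]],0.04))
plan([0.417,-0.142,0.20],-15,9,0.04)
```

```text
t 20.725 tcp [0.6536 0.1488 0.241 ] yaw -91.61 j [ 0.14  0.35  1.04 -0.    1.74  1.74] F [0.7 0.  0.1] gap 0.04
[[ 0.41618389 -0.14198752  0.04      ]]
[-0.001, -0.149, -0.001, 0.025, 0.004, 0.033, 0.04], [-0.0, -0.149, -0.001, 0.03, 0.004, 0.029, 0.04], [-0.001, -0.148, -0.001, 0.034, 0.004, 0.024, 0.04], [-0.0, -0.149, -0.001, 0.037, 0.004, 0.019, 0.04], [-0.001, -0.148, -0.001, 0.039, 0.004, 0.013, 0.04], [-0.0, -0.149, -0.001, 0.041, 0.004, 0.007, 0.04], [-0.001, -0.148, -0.001, 0.042, 0.004, 0.001, 0.04], [-0.0, -0.149, -0.001, 0.041, 0.004, -0.005, 0.04], [-0.0, -0.148, 0.0, 0.04, 0.004, -0.011, 0.04], 
end err mm [-0.1 -0.3  0.1]
```

View pics/w10.png

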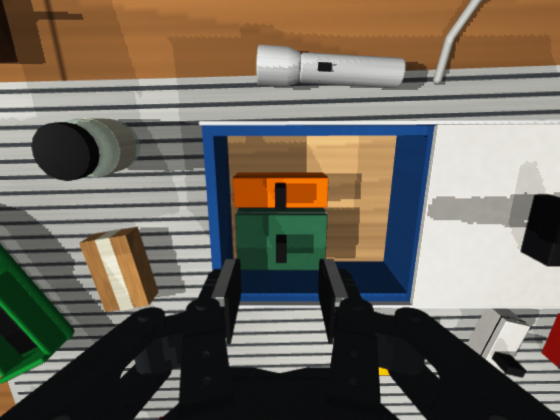

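Lace case sits beside the brush case. Next, the white cleat case.

Emit:
drive_tool --pt "-0.001 -0.149 -0.001 0.025 0.004 0.033 0.04" --pt "0 -0.149 -0.001 0.03 0.004 0.029 0.04" --pt "-0.001 -0.148 -0.001 0.034 0.004 0.024 0.04" --pt "0 -0.149 -0.001 0.037 0.004 0.019 0.04" --pt "-0.001 -0.148 -0.001 0.039 0.004 0.013 0.04" --pt "0 -0.149 -0.001 0.041 0.004 0.007 0.04" --pt "-0.001 -0.148 -0.001 0.042 0.004 0.001 0.04" --pt "0 -0.149 -0.001 0.041 0.004 -0.005 0.04" --pt "0 -0.148 0 0.04 0.004 -0.011 0.04" --pt "0 0 0 0 0 0 0.04" --pt "0 0 0 0 0 0 0.04" --pt "0 0 0 0 0 0 0.04"

```text
time_s: 22.28
tcp_pos: [0.4161, -0.1411, 0.1977]
ee_rot: [-0.432, 0.562, -0.56, 0.429]
ft_force: [0.2, -0.3, 0.0]
finger_gap: 0.04
```

Run:
```python
from h import *
im,i=look('w11')
cv2.imwrite('pics/w11z.png',cv2.resize(im[140:290,180:380],None,fx=4,fy=4,interpolation=cv2.INTER_CUBIC))
```

```text
t 22.275 tcp [ 0.4161 -0.1411  0.1977] yaw -14.96 j [-0.45 -0.15  1.67 -0.    1.63 -0.19] F [ 0.2 -0.3  0. ] gap 0.04
```

View pics/w11z.png

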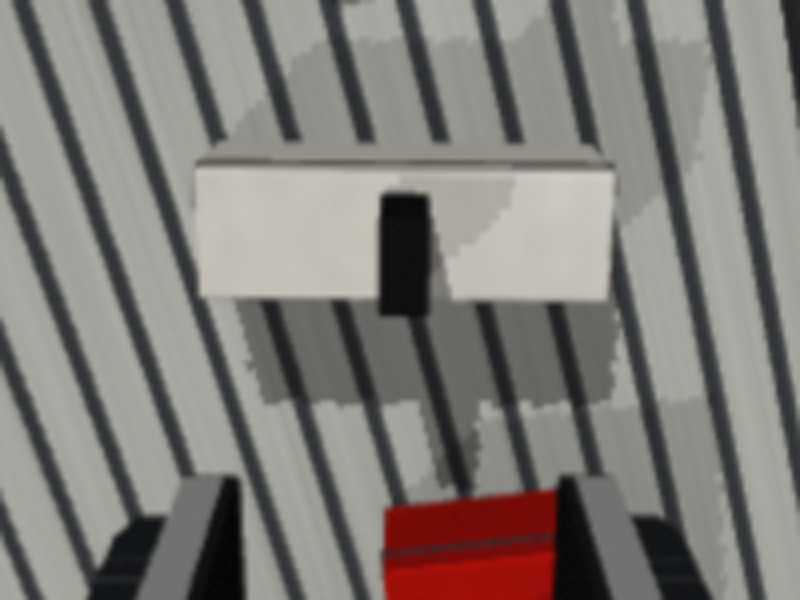

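White case: zoomed lid corners are about (195,168), (615,168), (608,300) and (200,298), with the tab at columns 382–428.

Run:
```python
from h import *
import pickle
i=pickle.load(open('w11.pkl','rb'))
P=plane(i,np.array([[195,168],[615,168],[608,300],[200,298]])/4+[180,140],0.04); print(rect(P),P.round(4),P.mean(0))
P=plane(i,np.array([[382,316],[428,316],[428,213],[382,213]])/4+[180,140],0.068); print(P.mean(0),rect(P))
```

```text
(array([ 0.41640488, -0.14384338]), 104.75055694580078, 34.410179138183594, -15.161590576171875) [[ 0.3706 -0.1141  0.04  ]
 [ 0.4713 -0.1409  0.04  ]
 [ 0.4625 -0.1741  0.04  ]
 [ 0.3614 -0.1468  0.04  ]] [ 0.41641197 -0.14396283  0.04      ]
[ 0.41666152 -0.14382762  0.068     ] (array([ 0.41665744, -0.14382481]), 24.769298553466797, 10.75777530670166, 75.13987731933594)
```

Emit:
drive_tool --pt "0 0 0 0.003 0.04 0.001 0.04" --pt "0 0 0 0 0.045 0 0.04" --pt "0 0 0 0 0.04 0 0.04" --pt "0 0 0 0 0.02 0 0.04" --pt "0 0 0 0 0.009 0 0.04" --pt "0 0 0 0 0 0 0.04" --pt "0 0 0 0 0 0 0" --pt "0 0 0 0 0 0 0" --pt "0 0 0 0 0 0 0" --pt "0 0 0 0 0 0 0" --force 60

```text
time_s: 23.58
tcp_pos: [0.416, -0.1457, 0.0457]
ee_rot: [-0.432, 0.561, -0.561, 0.429]
ft_force: [-1.3, 0.2, 5.6]
finger_gap: 0.0106
```

Emit:
drive_tool --pt "0 0 0 0 -0.02 0 0" --pt "0 0 0 0 -0.04 0 0" --pt "0 0 0 0 -0.05 0 0" --pt "0 0 0 0 -0.06 0 0" --pt "0 0 0 0 0 0 0"

```text
time_s: 24.2
tcp_pos: [0.4184, -0.1463, 0.2198]
ee_rot: [0.43, -0.558, 0.564, -0.43]
ft_force: [0.0, -0.2, -2.7]
finger_gap: 0.0109
```

Run:
```python
from h import *
im,i=look('w12')
plan([*bay(61,39),0.21],-91.6,10,0)
cv2.imwrite('pics/w12z.png',cv2.resize(im[170:350,150:410],None,fx=3,fy=3,interpolation=cv2.INTER_CUBIC))
```

```text
t 24.2 tcp [ 0.4184 -0.1463  0.2198] yaw -15.02 j [-0.46 -0.16  1.63 -0.    1.66 -0.2 ] F [ 0.  -0.2 -2.7] gap 0.0109
[-0.0, 0.134, 0.0, -0.035, 0.001, 0.019, 0.0], [-0.0, 0.134, 0.0, -0.038, 0.0, 0.014, 0.0], [-0.0, 0.134, 0.0, -0.039, 0.001, 0.009, 0.0], [-0.0, 0.134, 0.0, -0.04, 0.0, 0.004, 0.0], [-0.0, 0.133, 0.0, -0.04, 0.001, -0.002, 0.0], [-0.001, 0.134, 0.0, -0.04, 0.0, -0.007, 0.0], [-0.0, 0.133, 0.001, -0.039, 0.001, -0.012, 0.0], [-0.001, 0.134, 0.0, -0.037, 0.0, -0.017, 0.0], [-0.0, 0.133, 0.001, -0.034, 0.001, -0.022, 0.0], [-0.001, 0.134, 0.0, -0.03, 0.0, -0.026, 0.0], 
end err mm [ 0.2  0.2 -0.3]
```

View pics/w12z.png

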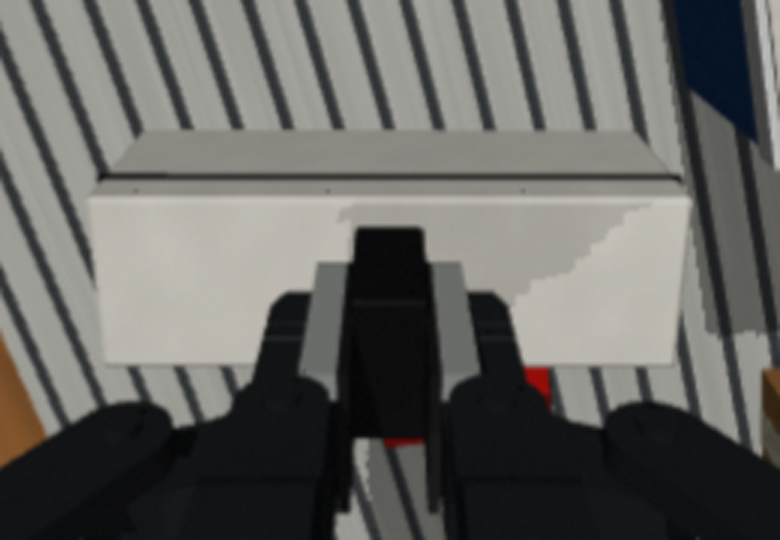

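Emit:
drive_tool --pt "0 0.134 0 -0.035 0.001 0.019 0" --pt "0 0.134 0 -0.038 0 0.014 0" --pt "0 0.134 0 -0.039 0.001 0.009 0" --pt "0 0.134 0 -0.04 0 0.004 0" --pt "0 0.133 0 -0.04 0.001 -0.002 0" --pt "-0.001 0.134 0 -0.04 0 -0.007 0" --pt "0 0.133 0.001 -0.039 0.001 -0.012 0" --pt "-0.001 0.134 0 -0.037 0 -0.017 0" --pt "0 0.133 0.001 -0.034 0.001 -0.022 0" --pt "-0.001 0.134 0 -0.029 0 -0.026 0" --pt "0 0 0 0 0 0 0" --pt "0 0 0 0 0 0 0" --pt "0 0 0 0 0 0 0"

```text
time_s: 25.88
tcp_pos: [0.6911, 0.1465, 0.207]
ee_rot: [0.008, 0.708, -0.706, -0.012]
ft_force: [-0.6, -0.5, -2.0]
finger_gap: 0.0109
```

Run:
```python
from h import *
im,i=look('w13'); s,R=tool(); print(inbay(s['tcp_pos'])); print(R.round(3))
```

```text
t 25.875 tcp [0.6911 0.1465 0.207 ] yaw -91.65 j [0.13 0.45 0.97 0.   1.73 1.73] F [-0.6 -0.5 -2. ] gap 0.0109
[58.3 38.2]
[[-1.    -0.005 -0.029]
 [ 0.029  0.002 -1.   ]
 [ 0.005 -1.    -0.002]]
```

View pics/w13.png

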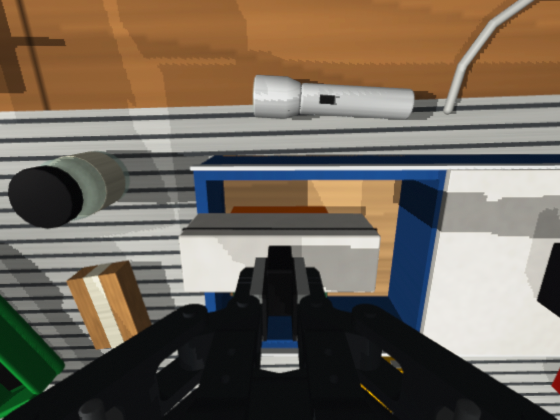

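Emit:
drive_tool --pt "0 0 0.001 0 0.035 0 0" --pt "0 0 0.001 0 0.035 0 0" --pt "0 0 0.001 0 0.04 0 0" --pt "0 0 0.001 0 0.025 0 0" --pt "0 0 0 0 0.012 0 0" --pt "0 0 0 0 0 0 0" --pt "0 0 0 0 0 0 0" --pt "0 0 0 0 0 0 0"

```text
time_s: 26.92
tcp_pos: [0.6925, 0.148, 0.0628]
ee_rot: [0.011, 0.708, -0.706, -0.009]
ft_force: [-0.1, 0.0, -2.5]
finger_gap: 0.011
```

Emit:
drive_tool --pt "0 0 0 0 0.003 0 0" --pt "0 0 0 0 0.003 0 0" --pt "0 0 0 0 0 0 0" --pt "0 0 0 0 0 0 0"

```text
time_s: 27.42
tcp_pos: [0.6919, 0.1481, 0.0558]
ee_rot: [0.01, 0.708, -0.706, -0.01]
ft_force: [-0.4, 1.5, 4.4]
finger_gap: 0.0109
```

Touching the floor (4.4 N). Release, lift and go for the yellow wax tin.

Emit:
drive_tool --pt "0 0 0 0 0 0 0.035" --pt "0 0 0 0 0 0 0.035" --pt "0 0 0 0 0 0 0.035" --pt "0 0 0 0 -0.03 0 0.035" --pt "0 0 0 0 -0.05 0 0.035" --pt "0 0 0 0 -0.05 0 0.04" --pt "0 0 0 0 -0.05 0 0.04" --pt "0 0 0 0 0 0 0.04"

```text
time_s: 28.42
tcp_pos: [0.6937, 0.1477, 0.2422]
ee_rot: [0.014, 0.708, -0.706, -0.006]
ft_force: [-0.1, 0.6, 1.4]
finger_gap: 0.0399
```

Run:
```python
from h import *
im,i=look('w14')
plan([0.42,0.0055,0.20],-2.5,9,0.04)
```

```text
t 28.425 tcp [0.6937 0.1477 0.2422] yaw -91.61 j [0.13 0.44 0.91 0.   1.78 1.73] F [-0.1  0.6  1.4] gap 0.0399
[-0.0, -0.173, -0.001, 0.03, 0.004, 0.017, 0.04], [-0.0, -0.173, -0.001, 0.032, 0.004, 0.011, 0.04], [-0.0, -0.173, -0.001, 0.034, 0.004, 0.006, 0.04], [-0.0, -0.173, -0.001, 0.034, 0.004, -0.0, 0.04], [-0.0, -0.173, -0.001, 0.034, 0.004, -0.006, 0.04], [-0.0, -0.173, -0.0, 0.032, 0.004, -0.012, 0.04], [-0.0, -0.172, -0.001, 0.029, 0.004, -0.017, 0.04], [-0.0, -0.173, -0.0, 0.026, 0.005, -0.022, 0.04], [-0.001, -0.172, -0.0, 0.021, 0.004, -0.027, 0.04], 
end err mm [-0.1 -0.3 -0.3]
```

View pics/w14.png

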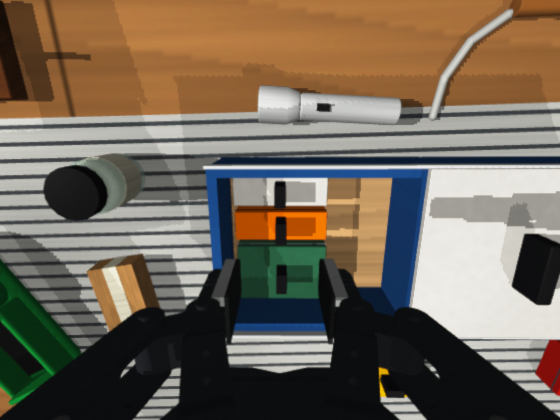

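White, orange and green lie side by side, flat, in the bay. Going to the yellow tin.

Emit:
drive_tool --pt "0 -0.173 -0.001 0.03 0.004 0.017 0.04" --pt "0 -0.173 -0.001 0.032 0.004 0.011 0.04" --pt "0 -0.173 -0.001 0.034 0.004 0.006 0.04" --pt "0 -0.173 -0.001 0.034 0.004 0 0.04" --pt "0 -0.173 -0.001 0.034 0.004 -0.006 0.04" --pt "0 -0.173 0 0.032 0.004 -0.012 0.04" --pt "0 -0.172 -0.001 0.029 0.004 -0.017 0.04" --pt "0 -0.173 0 0.026 0.005 -0.022 0.04" --pt "0 -0.172 0 0.021 0.004 -0.027 0.04" --pt "0 0 0 0 0 0 0.04" --pt "0 0 0 0 0 0 0.04" --pt "0 0 0 0 0 0 0.04"

```text
time_s: 29.98
tcp_pos: [0.4191, 0.0059, 0.1981]
ee_rot: [-0.491, 0.512, -0.509, 0.487]
ft_force: [1.1, 0.1, 0.3]
finger_gap: 0.04
```

Run:
```python
from h import *
im,i=look('w15')
case(im,i,'yellow',(278,190),300)
cv2.imwrite('pics/w15z.png',cv2.resize(im[120:290,180:400],None,fx=3.5,fy=3.5,interpolation=cv2.INTER_CUBIC))
```

```text
t 29.975 tcp [0.4191 0.0059 0.1981] yaw -2.53 j [-0.12 -0.2   1.71 -0.    1.64 -0.08] F [1.1 0.1 0.3] gap 0.04
lid [0.4213 0.0057] 74.9 69.2 87.72
tab [282. 203.] [0.4214 0.0058] 27.8 10.2 87.31
cam [0.424 0.083 0.34 ]
```

View pics/w15z.png

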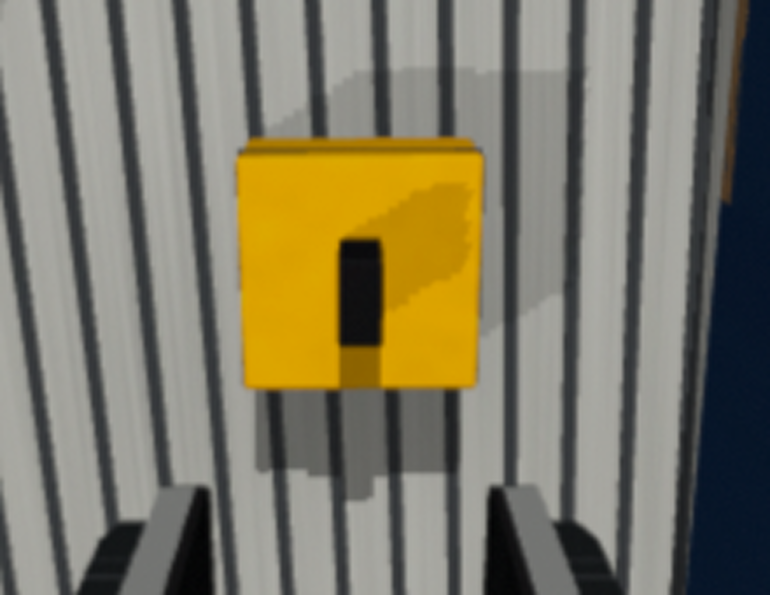

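Yellow lid gives centre (0.4212, 0.0035); lid and tab agree within 1 mm. Picking it.

Emit:
drive_tool --pt "0 0 0 0.002 0.04 0.002 0.04" --pt "0 0 0 0 0.045 0 0.04" --pt "0 0 0 0 0.04 0 0.04" --pt "0 0 0 0 0.02 0 0.04" --pt "0 0 0 0 0.009 0 0.04" --pt "0 0 0 0 0 0 0.04" --pt "0 0 0 0 0 0 0" --pt "0 0 0 0 0 0 0" --pt "0 0 0 0 0 0 0" --pt "0 0 0 0 0 0 0" --force 60

```text
time_s: 31.28
tcp_pos: [0.421, 0.0033, 0.0459]
ee_rot: [-0.49, 0.511, -0.511, 0.488]
ft_force: [0.8, -0.0, 6.0]
finger_gap: 0.0105
```

Emit:
drive_tool --pt "0 0 0 0 -0.02 0 0" --pt "0 0 0 0 -0.04 0 0" --pt "0 0 0 0 -0.05 0 0" --pt "0 0 0 0 -0.06 0 0" --pt "0 0 0 0 0 0 0"

```text
time_s: 31.9
tcp_pos: [0.423, 0.0032, 0.2194]
ee_rot: [0.488, -0.509, 0.512, -0.489]
ft_force: [-0.9, 0.4, -1.9]
finger_gap: 0.0106
```

Run:
```python
from h import *
im,i=look('w16')
plan([*bay(40,-57),0.21],-91.6,9,0)
```

```text
t 31.9 tcp [0.423  0.0032 0.2194] yaw -2.52 j [-0.13 -0.2   1.67 -0.    1.67 -0.08] F [-0.9  0.4 -1.9] gap 0.0106
[0.0, 0.173, 0.0, -0.007, 0.001, 0.027, 0.0], [0.0, 0.173, 0.0, -0.011, 0.001, 0.026, 0.0], [0.0, 0.173, 0.0, -0.015, 0.0, 0.024, 0.0], [0.0, 0.173, 0.0, -0.019, 0.001, 0.02, 0.0], [-0.0, 0.173, 0.001, -0.023, 0.0, 0.017, 0.0], [0.0, 0.172, 0.0, -0.025, 0.001, 0.013, 0.0], [0.0, 0.173, 0.001, -0.027, 0.0, 0.008, 0.0], [0.0, 0.172, 0.0, -0.028, 0.001, 0.003, 0.0], [0.0, 0.173, 0.001, -0.029, 0.001, -0.001, 0.0], 
end err mm [-0.4 -0.   0.5]
```

View pics/w16.png

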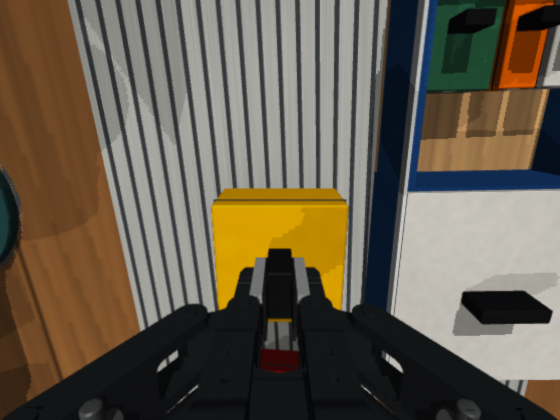

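Emit:
drive_tool --pt "0 0.173 0 -0.007 0.001 0.027 0" --pt "0 0.173 0 -0.011 0.001 0.026 0" --pt "0 0.173 0 -0.015 0 0.024 0" --pt "0 0.173 0 -0.019 0.001 0.02 0" --pt "0 0.173 0.001 -0.023 0 0.017 0" --pt "0 0.172 0 -0.025 0.001 0.013 0" --pt "0 0.173 0.001 -0.027 0 0.008 0" --pt "0 0.172 0 -0.028 0.001 0.003 0" --pt "0 0.173 0.001 -0.029 0.001 -0.001 0" --pt "0 0 0 0 0 0 0" --pt "0 0 0 0 0 0 0" --pt "0 0 0 0 0 0 0"

```text
time_s: 33.45
tcp_pos: [0.6691, 0.0519, 0.2065]
ee_rot: [0.008, 0.707, -0.707, -0.012]
ft_force: [0.0, -0.6, -2.7]
finger_gap: 0.0112
```

Run:
```python
from h import *
im,i=look('w17'); s,R=tool(); print(inbay(s['tcp_pos'])); print(R.round(3))
```

```text
t 33.45 tcp [0.6691 0.0519 0.2065] yaw -91.59 j [-0.01  0.37  1.08  0.    1.7   1.59] F [ 0.  -0.6 -2.7] gap 0.0112
[ 38.9 -57. ]
[[-1.    -0.004 -0.028]
 [ 0.028  0.001 -1.   ]
 [ 0.004 -1.    -0.   ]]
```

View pics/w17.png

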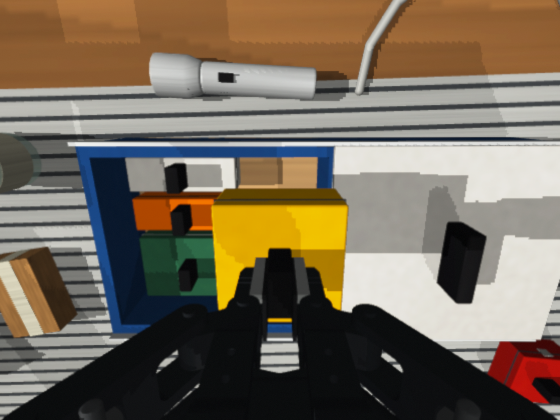

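Emit:
drive_tool --pt "0 0 0.001 -0.001 0.035 0 0" --pt "0 0 0.001 0 0.035 0 0" --pt "0 0 0.001 0 0.04 0 0" --pt "0 0 0.001 0 0.025 0 0" --pt "0 0 0 0 0.012 0 0" --pt "0 0 0 0 0 0 0" --pt "0 0 0 0 0 0 0" --pt "0 0 0 0 0 0 0"

```text
time_s: 34.5
tcp_pos: [0.672, 0.0521, 0.0623]
ee_rot: [0.011, 0.707, -0.707, -0.008]
ft_force: [0.0, -0.6, -3.2]
finger_gap: 0.0106
```

Emit:
drive_tool --pt "0 0 0 0 0.003 0 0" --pt "0 0 0 0 0.003 0 0" --pt "0 0 0 0 0 0 0" --pt "0 0 0 0 0 0 0"

```text
time_s: 35.0
tcp_pos: [0.6715, 0.052, 0.0561]
ee_rot: [0.011, 0.707, -0.707, -0.009]
ft_force: [-1.4, -0.5, 5.5]
finger_gap: 0.0105
```

Seated with 5.5 N. Releasing it and going for the red tin.

Emit:
drive_tool --pt "0 0 0 0 0 0 0.035" --pt "0 0 0 0 0 0 0.035" --pt "0 0 0 0 0 0 0.035" --pt "0 0 0 0 -0.03 0 0.035" --pt "0 0 0 0 -0.05 0 0.035" --pt "0 0 0 0 -0.05 0 0.04" --pt "0 0 0 0 -0.05 0 0.04" --pt "0 0 0 0 0 0 0.04"

```text
time_s: 36.0
tcp_pos: [0.673, 0.0519, 0.2412]
ee_rot: [0.015, 0.707, -0.707, -0.005]
ft_force: [0.1, 0.2, -1.0]
finger_gap: 0.0403
```

Run:
```python
from h import *
im,i=look('w18')
plan([0.414,-0.268,0.20],-6,10,0.04)
```

```text
t 36.0 tcp [0.673  0.0519 0.2412] yaw -91.62 j [-0.01  0.36  1.02  0.    1.74  1.59] F [ 0.1  0.2 -1. ] gap 0.0403
[-0.0, -0.149, -0.001, 0.025, 0.004, 0.033, 0.04], [-0.0, -0.149, -0.001, 0.029, 0.004, 0.029, 0.04], [-0.001, -0.15, -0.0, 0.033, 0.004, 0.024, 0.04], [-0.0, -0.149, -0.001, 0.037, 0.003, 0.019, 0.04], [-0.001, -0.15, -0.0, 0.039, 0.004, 0.013, 0.04], [-0.0, -0.149, -0.001, 0.04, 0.003, 0.007, 0.04], [-0.001, -0.15, -0.0, 0.041, 0.004, 0.001, 0.04], [-0.0, -0.149, -0.001, 0.041, 0.003, -0.005, 0.04], [-0.001, -0.15, -0.0, 0.039, 0.004, -0.012, 0.04], [-0.0, -0.149, -0.001, 0.038, 0.003, -0.017, 0.04], 
end err mm [ 0.   0.4 -0.4]
```

View pics/w18.png

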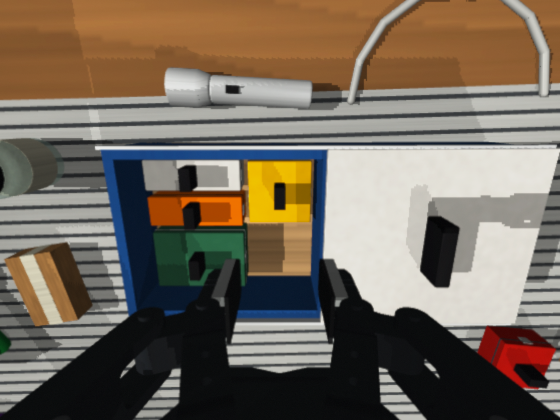

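Yellow tin is seated; the empty cell is at (282,250). Now to the red tin.

Emit:
drive_tool --pt "0 -0.149 -0.001 0.025 0.004 0.033 0.04" --pt "0 -0.149 -0.001 0.029 0.004 0.029 0.04" --pt "-0.001 -0.15 0 0.033 0.004 0.024 0.04" --pt "0 -0.149 -0.001 0.037 0.003 0.019 0.04" --pt "-0.001 -0.15 0 0.039 0.004 0.013 0.04" --pt "0 -0.149 -0.001 0.04 0.003 0.007 0.04" --pt "-0.001 -0.15 0 0.041 0.004 0.001 0.04" --pt "0 -0.149 -0.001 0.041 0.003 -0.005 0.04" --pt "-0.001 -0.15 0 0.039 0.004 -0.012 0.04" --pt "0 -0.149 -0.001 0.038 0.003 -0.017 0.04" --pt "0 0 0 0 0 0 0.04" --pt "0 0 0 0 0 0 0.04" --pt "0 0 0 0 0 0 0.04"

```text
time_s: 37.67
tcp_pos: [0.4132, -0.2673, 0.198]
ee_rot: [-0.475, 0.527, -0.524, 0.472]
ft_force: [0.1, -0.4, 0.9]
finger_gap: 0.04
```

Run:
```python
from h import *
im,i=look('w19')
case(im,i,'red',(278,190),300)
```

```text
t 37.675 tcp [ 0.4132 -0.2673  0.198 ] yaw -5.96 j [-0.69 -0.03  1.56 -0.    1.62 -0.58] F [ 0.1 -0.4  0.9] gap 0.04
lid [ 0.4157 -0.2715] 75.0 69.0 82.29
tab [283. 208.] [ 0.4155 -0.2713] 28.0 11.1 83.88
cam [ 0.422 -0.191  0.34 ]
```

View pics/w19.png

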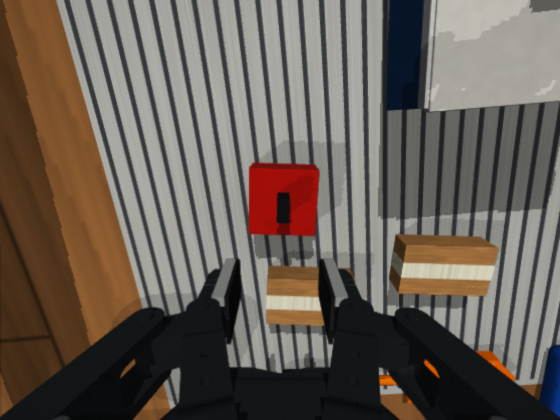

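Red tin centre is about (0.4154, −0.2737), yaw about −7°. Picking it.

Emit:
drive_tool --pt "0 0.018 0 0.006 0.04 0.003 0.04" --pt "0 0 0 0 0.045 0 0.04" --pt "0 0 0 0 0.04 0 0.04" --pt "0 0 0 0 0.02 0 0.04" --pt "0 0 0 0 0.009 0 0.04" --pt "0 0 0 0 0 0 0.04" --pt "0 0 0 0 0 0 0" --pt "0 0 0 0 0 0 0" --pt "0 0 0 0 0 0 0" --pt "0 0 0 0 0 0 0" --force 60

```text
time_s: 38.98
tcp_pos: [0.4149, -0.2752, 0.0461]
ee_rot: [-0.47, 0.53, -0.529, 0.467]
ft_force: [-1.6, 1.1, 6.2]
finger_gap: 0.0104
```

Emit:
drive_tool --pt "0 0 0 0 -0.02 0 0" --pt "0 0 0 0 -0.04 0 0" --pt "0 0 0 0 -0.05 0 0" --pt "0 0 0 0 -0.06 0 0" --pt "0 0 0 0 0 0 0"

```text
time_s: 39.6
tcp_pos: [0.4173, -0.2763, 0.2204]
ee_rot: [0.469, -0.527, 0.533, -0.467]
ft_force: [0.2, -0.5, -2.9]
finger_gap: 0.0107
```

Run:
```python
from h import *
im,i=look('w20')
plan([*bay(-42,-57),0.21],-91.6,10,0)
```

```text
t 39.6 tcp [ 0.4173 -0.2763  0.2204] yaw -7.05 j [-0.7  -0.03  1.51 -0.    1.65 -0.57] F [ 0.2 -0.5 -2.9] gap 0.0107
[-0.0, 0.148, 0.0, -0.035, 0.001, 0.013, 0.0], [-0.0, 0.148, 0.0, -0.036, 0.0, 0.008, 0.0], [-0.0, 0.147, 0.0, -0.037, 0.001, 0.002, 0.0], [-0.0, 0.148, 0.001, -0.037, 0.0, -0.003, 0.0], [-0.0, 0.147, 0.0, -0.036, 0.001, -0.009, 0.0], [-0.0, 0.148, 0.001, -0.035, 0.0, -0.014, 0.0], [-0.0, 0.147, 0.0, -0.032, 0.001, -0.019, 0.0], [-0.0, 0.148, 0.0, -0.029, 0.001, -0.023, 0.0], [-0.001, 0.147, 0.001, -0.026, 0.0, -0.027, 0.0], [-0.0, 0.148, 0.0, -0.021, 0.001, -0.03, 0.0], 
end err mm [0.1 0.3 0.4]
```

View pics/w20.png

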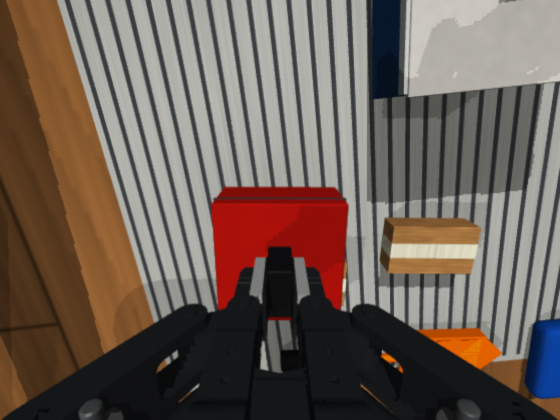

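Emit:
drive_tool --pt "0 0.148 0 -0.035 0.001 0.013 0" --pt "0 0.148 0 -0.036 0 0.008 0" --pt "0 0.147 0 -0.037 0.001 0.002 0" --pt "0 0.148 0.001 -0.037 0 -0.003 0" --pt "0 0.147 0 -0.036 0.001 -0.009 0" --pt "0 0.148 0.001 -0.035 0 -0.014 0" --pt "0 0.147 0 -0.032 0.001 -0.019 0" --pt "0 0.148 0 -0.029 0.001 -0.023 0" --pt "-0.001 0.147 0.001 -0.026 0 -0.027 0" --pt "0 0.148 0 -0.021 0.001 -0.03 0" --pt "0 0 0 0 0 0 0" --pt "0 0 0 0 0 0 0" --pt "0 0 0 0 0 0 0"

```text
time_s: 41.28
tcp_pos: [0.5868, 0.0536, 0.2068]
ee_rot: [0.008, 0.708, -0.706, -0.012]
ft_force: [0.5, 0.1, -3.6]
finger_gap: 0.0107
```

Run:
```python
from h import *
im,i=look('w21'); s,R=tool(); print(inbay(s['tcp_pos'])); print(R.round(3))
```

```text
t 41.275 tcp [0.5868 0.0536 0.2068] yaw -91.66 j [-0.01  0.18  1.31  0.    1.65  1.59] F [ 0.5  0.1 -3.6] gap 0.0107
[-43.4 -57.6]
[[-1.    -0.005 -0.029]
 [ 0.029  0.002 -1.   ]
 [ 0.005 -1.    -0.002]]
```

View pics/w21.png

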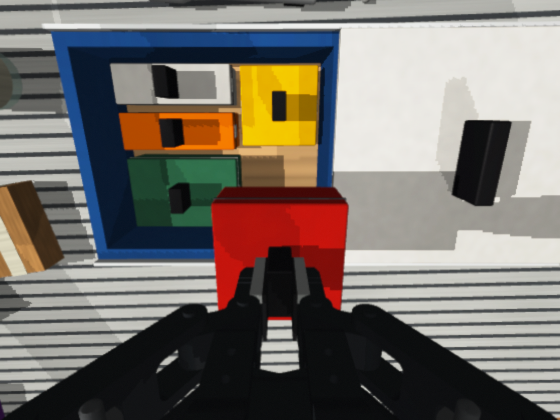

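Emit:
drive_tool --pt "0 0 0.001 0 0.035 0 0" --pt "0 0 0.001 0 0.035 0 0" --pt "0 0 0.001 0 0.04 0 0" --pt "0 0 0.001 0 0.025 0 0" --pt "0 0 0 0 0.012 0 0" --pt "0 0 0 0 0 0 0" --pt "0 0 0 0 0 0 0" --pt "0 0 0 0 0 0 0"

```text
time_s: 42.32
tcp_pos: [0.5883, 0.0549, 0.0627]
ee_rot: [0.011, 0.708, -0.706, -0.009]
ft_force: [-0.1, 1.0, -2.8]
finger_gap: 0.0109
```

Emit:
drive_tool --pt "0 0 0 0 0.003 0 0" --pt "0 0 0 0 0.003 0 0" --pt "0 0 0 0 0 0 0" --pt "0 0 0 0 0 0 0"

```text
time_s: 42.82
tcp_pos: [0.5877, 0.0551, 0.0561]
ee_rot: [0.011, 0.708, -0.706, -0.009]
ft_force: [-1.5, 0.4, 4.7]
finger_gap: 0.0105
```

Emit:
drive_tool --pt "0 0 0 0 0 0 0.035" --pt "0 0 0 0 0 0 0.035" --pt "0 0 0 0 0 0 0.035" --pt "0 0 0 0 -0.03 0 0.035" --pt "0 0 0 0 -0.05 0 0.035" --pt "0 0 0 0 -0.05 0 0.05" --pt "0 0 0 -0.02 -0.05 0.03 0.05" --pt "0 0 0 -0.03 0 0.03 0.05" --pt "0 0 0 0 0 0 0.05" --pt "0 0 0 0 0 0 0.05"

```text
time_s: 44.08
tcp_pos: [0.6349, -0.0067, 0.2336]
ee_rot: [0.009, 0.708, -0.706, -0.011]
ft_force: [-0.0, -0.0, -0.4]
finger_gap: 0.0504
```

Run:
```python
from h import *
im,i=look('w22')
for c in ['green','orange','yellow','red']:
    for b in blobs(mask(im,c),300):
        p,w,h,a=rect(plane(i,b.reshape(-1,2),0.05)); q=inbay(p)
        if abs(q[0])<110 and abs(q[1])<120: print(c,q,round(w,1),round(h,1),round(a,1))
cv2.imwrite('pics/w22z.png',cv2.resize(im,(784,588),interpolation=cv2.INTER_CUBIC))
```

```text
t 44.075 tcp [ 0.6349 -0.0067  0.2336] yaw -91.62 j [-0.1   0.28  1.14  0.    1.72  1.5 ] F [-0.  -0.  -0.4] gap 0.0504
green [-36.8  32.9] 115.0 78.0 87.4
orange [19.8 19.6] 67.8 32.7 88.4
yellow [ 41.3 -57.3] 70.2 68.9 88.4
red [-41.3 -56.3] 69.3 69.2 -1.6
```

View pics/w22z.png

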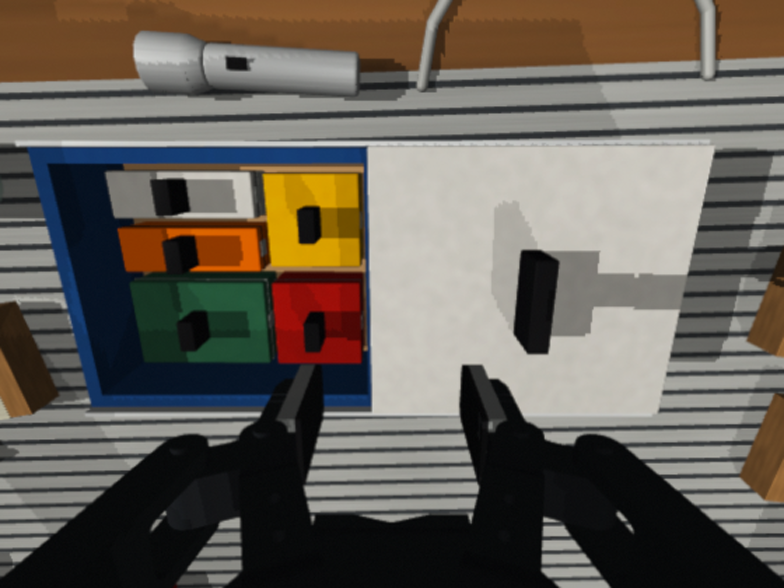

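All five lie flat: white and orange top left, green below, yellow and red at right. The door is still fully open, so I'm taking the rib again where I released it and sliding the door shut.

Emit:
drive_tool --pt "0 0 0 0.001 0 0.045 0.05" --pt "0 0 0 0.001 0.01 0.045 0.05" --pt "0 0 0 0 0.04 0 0.05" --pt "0 0 0 0 0.04 0 0.05" --pt "0 0 0 0 0.025 0 0.05" --pt "0 0 0 0 0.009 0 0.05" --pt "0 0 0 0 0 0 0.05" --pt "0 0 0 0 0 0 0.0" --pt "0 0 0 0 0 0 0.0" --pt "0 0 0 0 0 0 0.0" --pt "0 0 0 0 0 0 0.0" --force 40

```text
time_s: 45.5
tcp_pos: [0.6318, -0.0965, 0.1125]
ee_rot: [0.011, 0.708, -0.706, -0.009]
ft_force: [-0.7, 0.4, 5.9]
finger_gap: 0.0131
```

Emit:
drive_tool --pt "0 0 0 0 0 -0.015 0.0" --pt "0 0 0 0 0 -0.031 0.0" --pt "0 0 0 0 0 -0.031 0.0" --pt "0 0 0 0 0 -0.031 0.0" --pt "0 0 0 0 0 -0.031 0.0" --pt "0 0 0 0 0 -0.031 0.0" --pt "0 0 0 0 0 -0.025 0.0" --pt "0 0 0 0 0 -0.012 0.0" --pt "0 0 0 0 0 -0.004 0.0" --pt "0 0 0 0 0 0 0.0" --pt "0 0 0 0 0 0 0.0"

```text
time_s: 46.88
tcp_pos: [0.6373, 0.1135, 0.1125]
ee_rot: [0.011, 0.707, -0.707, -0.009]
ft_force: [-1.9, -2.2, 5.5]
finger_gap: 0.0131
```

Emit:
drive_tool --pt "0 0 0 0 0 -0.002 0.0" --pt "0 0 0 0 0 0 0.0" --pt "0 0 0 0 0 0 0.0"

```text
time_s: 47.25
tcp_pos: [0.6373, 0.1135, 0.1126]
ee_rot: [-0.011, -0.706, 0.708, 0.01]
ft_force: [-2.1, -5.6, 6.6]
finger_gap: 0.0132
```

Emit:
drive_tool --pt "0 0 0 0 0 -0.003 0.0" --pt "0 0 0 0 0 0 0.0" --pt "0 0 0 0 0 0.005 0.0" --pt "0 0 0 0 0 0 0.05" --pt "0 0 0 0 0 0 0.05" --pt "0 0 0 0 -0.05 0 0.06" --pt "0 0 0 0 -0.06 0 0.085" --pt "0 0 0 0 -0.06 0.04 0.085" --pt "0 0 0 0 0 0.05 0.085" --pt "0 0 0 0 0 0 0.085" --pt "0 0 0 0 0 0 0.085"

```text
time_s: 48.62
tcp_pos: [0.6342, 0.0298, 0.2718]
ee_rot: [0.009, 0.708, -0.706, -0.011]
ft_force: [0.2, 0.3, -0.9]
finger_gap: 0.0846
```

Run:
```python
from h import *
im,i=look('w23')
t=robot.read_camera('top'); cv2.imwrite('pics/top1.png',t)
cv2.imwrite('pics/w23z.png',cv2.resize(im,(784,588),interpolation=cv2.INTER_CUBIC))
```

```text
t 48.625 tcp [0.6342 0.0298 0.2718] yaw -91.62 j [-0.04  0.28  1.07  0.    1.8   1.56] F [ 0.2  0.3 -0.9] gap 0.0846
```

View pics/w23z.png

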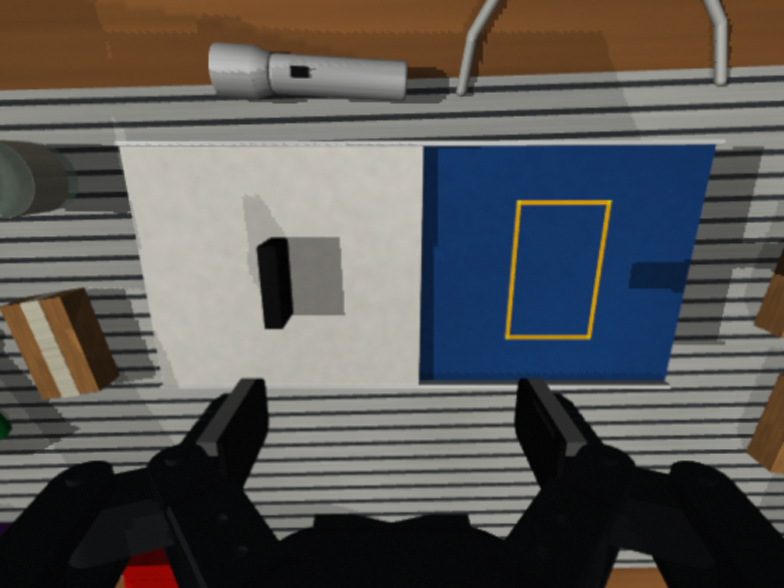

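View pics/top1.png

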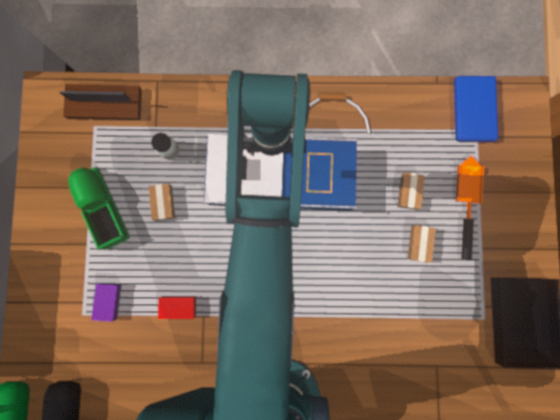

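Door shut: the blue strip at the bay end is gone, and force built up at the stop after 210 mm of travel. Re-measuring the mark and getting coarse carton positions.

Run:
```python
from h import *
import pickle
i=pickle.load(open('w23.pkl','rb')); im=cv2.imread('pics/w23.png')
m=cv2.inRange(cv2.cvtColor(im,cv2.COLOR_BGR2HSV),(15,80,80),(35,255,255)); roi=np.zeros_like(m); roi[130:255,340:450]=255
pts=cv2.findNonZero(m&roi).reshape(-1,2); print('mark',rect(plane(i,cv2.convexHull(pts).reshape(-1,2),0.09)))
t=robot.camera_info('top'); print(plane(t,[[161,201],[412,190],[422,243]],0.034).round(3))
print('door end corners',plane(i,np.array([[120,146],[423,147],[419,384]])/1.4,0.1).round(4), inbay([0.6373,0.1135]))
plan([0.63,-0.36,0.22],-95,9,0.085)
```

```text
mark (array([ 0.62692944, -0.09690998]), 109.1458511352539, 69.61455535888672, -1.5699691772460938)
[[ 0.547  0.359  0.034]
 [ 0.587 -0.37   0.034]
 [ 0.433 -0.394  0.034]]
door end corners [[0.7274 0.2133 0.1   ]
 [0.7211 0.0052 0.1   ]
 [0.5382 0.0096 0.1   ]] [5.2 3.6]
[0.0, 0.007, 0.0, -0.001, 0.006, 0.043, 0.085], [0.0, 0.007, 0.0, -0.001, 0.006, 0.043, 0.085], [0.0, 0.007, 0.0, -0.001, 0.006, 0.044, 0.085], [0.0, 0.007, 0.0, -0.002, 0.005, 0.043, 0.085], [0.001, 0.006, 0.0, -0.002, 0.006, 0.044, 0.085], [0.0, 0.007, 0.0, -0.002, 0.005, 0.043, 0.085], [0.001, 0.006, 0.001, -0.002, 0.006, 0.043, 0.085], [0.0, 0.007, 0.0, -0.003, 0.005, 0.044, 0.085], [0.001, 0.006, 0.001, -0.003, 0.006, 0.043, 0.085], 
end err mm [-0.  -0.3  0.1]
```

Run:
```python
from h import *
plan([0.587,-0.37,0.19],-95,9,0.085)
```

```text
[0.0, 0.007, 0.0, 0.004, 0.009, 0.045, 0.085], [0.0, 0.007, 0.0, 0.004, 0.009, 0.045, 0.085], [0.0, 0.007, 0.0, 0.003, 0.009, 0.045, 0.085], [0.0, 0.007, 0.0, 0.003, 0.009, 0.045, 0.085], [0.001, 0.006, 0.0, 0.003, 0.009, 0.045, 0.085], [0.0, 0.007, 0.0, 0.003, 0.009, 0.044, 0.085], [0.001, 0.006, 0.001, 0.002, 0.009, 0.045, 0.085], [0.0, 0.007, 0.0, 0.002, 0.009, 0.044, 0.085], [0.001, 0.006, 0.001, 0.001, 0.009, 0.045, 0.085], 
end err mm [-0.4  0.3  0.1]
```

Emit:
drive_tool --pt "0 0.007 0 0.004 0.009 0.045 0.085" --pt "0 0.007 0 0.004 0.009 0.045 0.085" --pt "0 0.007 0 0.003 0.009 0.045 0.085" --pt "0 0.007 0 0.003 0.009 0.045 0.085" --pt "0.001 0.006 0 0.003 0.009 0.045 0.085" --pt "0 0.007 0 0.003 0.009 0.044 0.085" --pt "0.001 0.006 0.001 0.002 0.009 0.045 0.085" --pt "0 0.007 0 0.002 0.009 0.044 0.085" --pt "0.001 0.006 0.001 0.001 0.009 0.045 0.085" --pt "0 0 0 0 0 0 0.085" --pt "0 0 0 0 0 0 0.085" --pt "0 0 0 0 0 0 0.085"

```text
time_s: 50.22
tcp_pos: [0.5881, -0.3698, 0.1918]
ee_rot: [-0.031, -0.706, 0.707, 0.029]
ft_force: [0.3, -0.1, -0.4]
finger_gap: 0.0849
```

Run:
```python
from h import *
im,i=look('w24')
cv2.imwrite('pics/w24z.png',cv2.resize(im[70:320,130:430],None,fx=2.4,fy=2.4,interpolation=cv2.INTER_CUBIC))
```

```text
t 50.225 tcp [ 0.5881 -0.3698  0.1918] yaw -94.92 j [-0.64  0.42  1.04  0.    1.68  1.01] F [ 0.3 -0.1 -0.4] gap 0.0849
```

View pics/w24z.png

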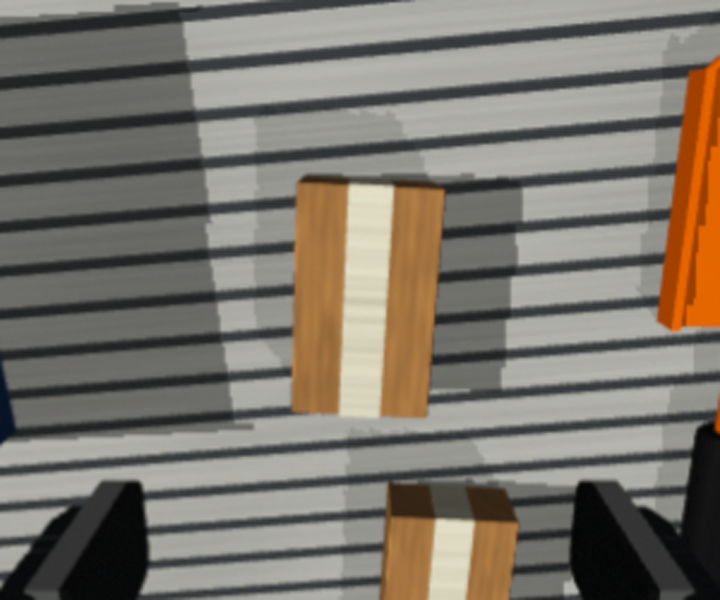

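Carton lid corners (zoomed) are about (299,182), (445,188), (427,416) and (291,413). Computing its pose.

```bash
cat >> h.py <<'E'
def quad(i,zc,f,off,z=0.034):
    P=plane(i,np.array(zc,float)/f+off,z)[:,:2]; c=P.mean(0)
    a=(P[0]+P[1]-P[2]-P[3])/2; b=(P[1]+P[2]-P[0]-P[3])/2
    print('centre',c.round(4),'long',np.linalg.norm(a).round(4),np.degrees(np.arctan2(a[1],a[0])).round(2),'short',np.linalg.norm(b).round(4),np.degrees(np.arctan2(b[1],b[0])).round(2)); return c
def todelta(tgt,yaw):
    s,R=tool(); d=R.T@(np.array(tgt)-s['tcp_pos']); y=np.degrees(np.arctan2(R[1,2],R[0,2]))
    print('tool shift x,y,z mm',(d*1000).round(1),'wy',np.radians(-(yaw-y)).round(3))
E
python3 - <<'E'
from h import *
import pickle
i=pickle.load(open('w24.pkl','rb'))
c=quad(i,[[299,182],[445,188],[427,416],[291,413]],2.4,[130,70])
todelta([*c,0.006],-94.9)
E
```

```text
centre [ 0.588  -0.3735] long 0.0994 -7.94 short 0.0592 -96.79
tool shift x,y,z mm [  0.3 185.9   3.3] wy -0.0
```

Emit:
drive_tool --pt "0 0.042 0 0 0.04 0.003 0.085" --pt "0 0 0 0 0.045 0 0.085" --pt "0 0 0 0 0.045 0 0.085" --pt "0 0 0 0 0.035 0 0.085" --pt "0 0 0 0 0.018 0 0.085" --pt "0 0 0 0 0 0 0.085" --pt "0 0 0 0 0 0 0.085" --force 40

```text
time_s: 51.15
tcp_pos: [0.5887, -0.3754, 0.0108]
ee_rot: [-0.048, -0.705, 0.707, 0.044]
ft_force: [0.2, 0.3, -0.4]
finger_gap: 0.0852
```

Emit:
drive_tool --pt "0 0 0 0 0 0 0" --pt "0 0 0 0 0 0 0" --pt "0 0 0 0 0 0 0" --pt "0 0 0 0 0 0 0"

```text
time_s: 51.65
tcp_pos: [0.5885, -0.3751, 0.0108]
ee_rot: [-0.048, -0.705, 0.706, 0.044]
ft_force: [-0.3, 1.0, 5.1]
finger_gap: 0.0594
```

Emit:
drive_tool --pt "0 0 0 0 -0.02 0 0" --pt "0 0 0 0 -0.05 0 0" --pt "0 0 0 0 -0.06 0 0" --pt "0 0 0 0 -0.06 0 0" --pt "0 0 0 0 0 0 0"

```text
time_s: 52.28
tcp_pos: [0.5892, -0.3766, 0.208]
ee_rot: [-0.051, -0.702, 0.709, 0.041]
ft_force: [1.2, -0.8, -2.1]
finger_gap: 0.059
```

Run:
```python
from h import *
im,i=look('w25')
plan([0.627,-0.097,0.2],-91.6,8,0)
```

```text
t 52.275 tcp [ 0.5892 -0.3766  0.208 ] yaw -97.48 j [-0.65  0.42  1.01  0.    1.69  1.05] F [ 1.2 -0.8 -2.1] gap 0.059
[-0.001, -0.013, -0.001, -0.0, 0.0, -0.035, 0.0], [-0.001, -0.013, -0.001, -0.001, 0.0, -0.035, 0.0], [-0.001, -0.013, -0.001, -0.001, 0.0, -0.035, 0.0], [-0.0, -0.013, -0.001, -0.002, 0.0, -0.035, 0.0], [-0.001, -0.013, -0.001, -0.002, 0.001, -0.035, 0.0], [-0.0, -0.013, -0.001, -0.003, 0.0, -0.035, 0.0], [-0.001, -0.012, -0.001, -0.003, 0.001, -0.035, 0.0], [-0.001, -0.013, -0.002, -0.003, 0.0, -0.036, 0.0], 
end err mm [ 0.3 -0.2 -0.5]
```

View pics/w25.png

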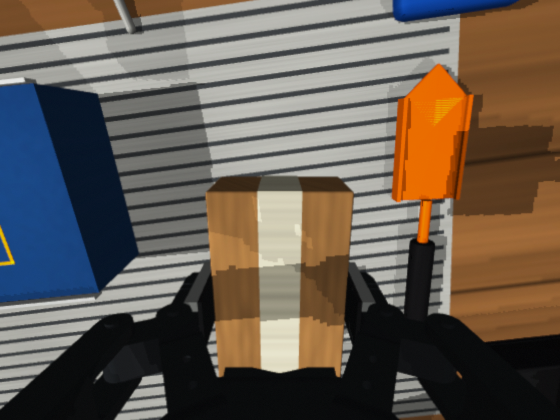

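Carton held square (gap 59 mm). Carrying it to the mark.

Emit:
drive_tool --pt "-0.001 -0.013 -0.001 0 0 -0.035 0" --pt "-0.001 -0.013 -0.001 -0.001 0 -0.035 0" --pt "-0.001 -0.013 -0.001 -0.001 0 -0.035 0" --pt "0 -0.013 -0.001 -0.002 0 -0.035 0" --pt "-0.001 -0.013 -0.001 -0.002 0.001 -0.035 0" --pt "0 -0.013 -0.001 -0.003 0 -0.035 0" --pt "-0.001 -0.012 -0.001 -0.003 0.001 -0.035 0" --pt "-0.001 -0.013 -0.002 -0.003 0 -0.036 0" --pt "0 0 0 0 0 0 0" --pt "0 0 0 0 0 0 0" --pt "0 0 0 0 0 0 0"

```text
time_s: 53.7
tcp_pos: [0.6251, -0.0968, 0.1957]
ee_rot: [0.007, 0.709, -0.705, -0.013]
ft_force: [1.1, 0.1, -2.7]
finger_gap: 0.0593
```

Run:
```python
from h import *
im,i=look('w26'); s,R=tool(); print(R.round(4))
todelta([0.6267,-0.097,0.1015],-91.57)
```

```text
t 53.7 tcp [ 0.6251 -0.0968  0.1957] yaw -91.65 j [-0.25  0.29  1.21  0.    1.66  1.35] F [ 1.1  0.1 -2.7] gap 0.0593
[[-0.9996 -0.0077 -0.0289]
 [ 0.0288  0.0058 -0.9996]
 [ 0.0079 -1.     -0.0055]]
tool shift x,y,z mm [-2.2 94.6  0.7] wy -0.001
```

View pics/w26.png

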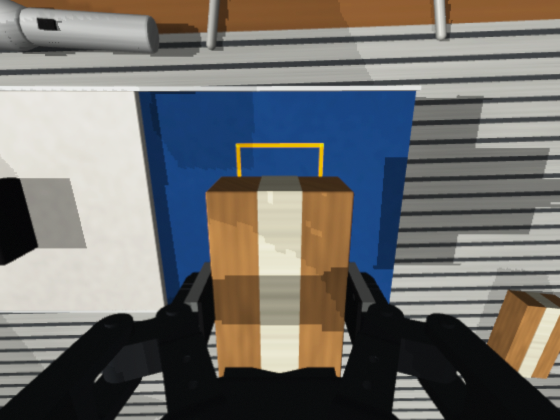

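Emit:
drive_tool --pt "0.003 0 0.004 -0.001 0.035 0 0" --pt "0.002 0 0.003 -0.001 0.03 0.001 0" --pt "0 0 0 0 0.02 0 0" --pt "0 0 0 0 0.006 0 0" --pt "0 0 0 0 0 0 0" --pt "0 0 0 0 0 0 0" --pt "0 0 0 0 0 0 0"

```text
time_s: 54.62
tcp_pos: [0.6281, -0.0966, 0.1073]
ee_rot: [0.011, 0.707, -0.707, -0.009]
ft_force: [0.5, -0.4, -2.1]
finger_gap: 0.0597
```

Emit:
drive_tool --pt "0 0 0 0.001 0.003 0 0" --pt "0 0 0 0 0.003 0 0" --pt "0 0 0 0 0 0 0" --pt "0 0 0 0 0 0 0"

```text
time_s: 55.12
tcp_pos: [0.6264, -0.0964, 0.1008]
ee_rot: [0.01, 0.707, -0.707, -0.009]
ft_force: [-3.1, 0.7, 4.7]
finger_gap: 0.0594
```

Emit:
drive_tool --pt "0 0 0 0 0 0 0.085" --pt "0 0 0 0 0 0 0.085" --pt "0 0 0 0 0 0 0.085" --pt "0 0 0 0 -0.03 0 0.085" --pt "0 0 0 0 -0.05 0 0.085" --pt "0 0 0 0 -0.05 0 0.085" --pt "0 0 0 0 0 0 0.085" --pt "0 0 0 0 0 0 0.085"

```text
time_s: 56.12
tcp_pos: [0.6261, -0.0965, 0.2293]
ee_rot: [0.01, 0.707, -0.707, -0.01]
ft_force: [0.3, 0.7, -0.1]
finger_gap: 0.0849
```

Run:
```python
from h import *
im,i=look('w27')
plan([0.433,-0.393,0.19],-94,10,0.085)
cv2.imwrite('pics/w27z.png',cv2.resize(im[70:320,130:430],None,fx=2.4,fy=2.4,interpolation=cv2.INTER_CUBIC))
```

```text
t 56.125 tcp [ 0.6261 -0.0965  0.2293] yaw -91.56 j [-0.24  0.28  1.16  0.    1.71  1.36] F [ 0.3  0.7 -0.1] gap 0.0849
[0.0, 0.004, 0.0, 0.018, 0.004, 0.03, 0.085], [0.0, 0.004, 0.0, 0.018, 0.004, 0.03, 0.085], [0.0, 0.004, 0.0, 0.018, 0.004, 0.03, 0.085], [0.0, 0.004, 0.0, 0.018, 0.004, 0.031, 0.085], [0.0, 0.004, 0.0, 0.018, 0.004, 0.031, 0.085], [0.0, 0.005, 0.0, 0.018, 0.004, 0.03, 0.085], [0.0, 0.004, 0.001, 0.018, 0.004, 0.031, 0.085], [0.0, 0.005, 0.0, 0.018, 0.003, 0.031, 0.085], [0.001, 0.004, 0.001, 0.017, 0.003, 0.031, 0.085], [0.0, 0.005, 0.0, 0.018, 0.004, 0.03, 0.085], 
end err mm [ 0.2 -0.2  0. ]
```

View pics/w27z.png

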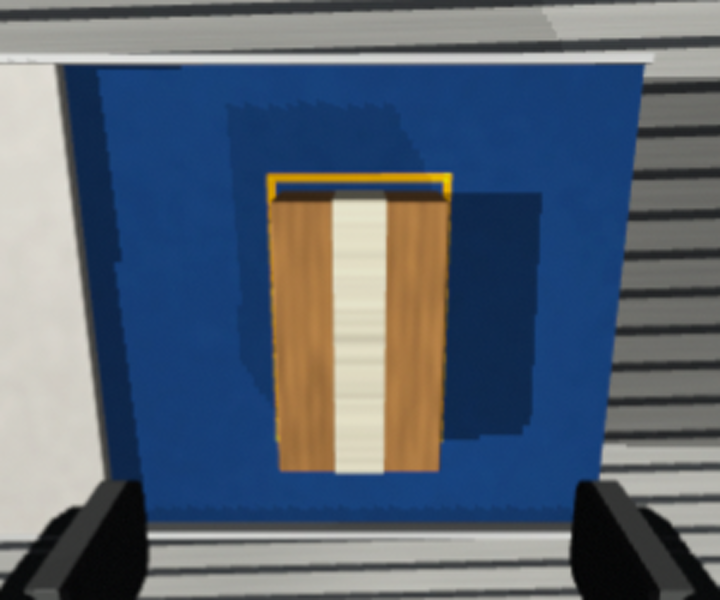

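First carton sits square within the outline: corners about (272,200), (450,200), (439,470) and (280,470). Now to carton 2.

Emit:
drive_tool --pt "0 0.004 0 0.018 0.004 0.03 0.085" --pt "0 0.004 0 0.018 0.004 0.03 0.085" --pt "0 0.004 0 0.018 0.004 0.03 0.085" --pt "0 0.004 0 0.018 0.004 0.031 0.085" --pt "0 0.004 0 0.018 0.004 0.031 0.085" --pt "0 0.005 0 0.018 0.004 0.03 0.085" --pt "0 0.004 0.001 0.018 0.004 0.031 0.085" --pt "0 0.005 0 0.018 0.003 0.031 0.085" --pt "0.001 0.004 0.001 0.017 0.003 0.031 0.085" --pt "0 0.005 0 0.018 0.004 0.03 0.085" --pt "0 0 0 0 0 0 0.085" --pt "0 0 0 0 0 0 0.085" --pt "0 0 0 0 0 0 0.085"

```text
time_s: 57.8
tcp_pos: [0.434, -0.3919, 0.191]
ee_rot: [0.025, 0.707, -0.707, -0.024]
ft_force: [0.2, -0.6, 0.2]
finger_gap: 0.085
```

Run:
```python
from h import *
import pickle
quad(pickle.load(open('w27.pkl','rb')),[[272,200],[450,200],[439,470],[280,470]],2.4,[130,70],0.124)
im,i=look('w28')
cv2.imwrite('pics/w28z.png',cv2.resize(im[70:320,130:430],None,fx=2.4,fy=2.4,interpolation=cv2.INTER_CUBIC))
```

```text
centre [ 0.6259 -0.0976] long 0.0995 -1.85 short 0.0592 -91.57
t 57.8 tcp [ 0.434  -0.3919  0.191 ] yaw -93.94 j [-0.83  0.17  1.35  0.    1.61  0.81] F [ 0.2 -0.6  0.2] gap 0.085
```

View pics/w28z.png

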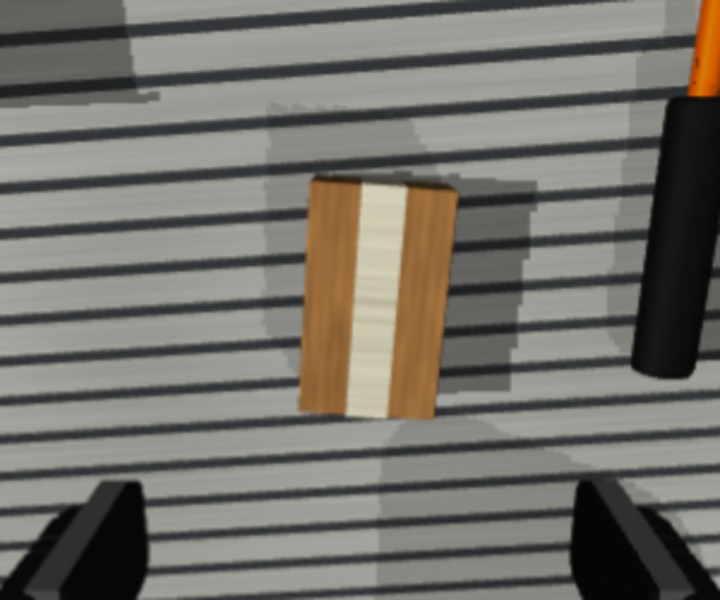

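Carton 1 is at (0.6259, −0.0976), within about 1 mm of the mark. Carton 2 corners are about (313,180), (457,188), (435,418) and (299,410).

Run:
```python
from h import *
import pickle
c=quad(pickle.load(open('w28.pkl','rb')),[[313,180],[457,188],[435,418],[299,410]],2.4,[130,70])
todelta([*c,0.008],-98)
```

```text
centre [ 0.434  -0.3997] long 0.0994 -7.9 short 0.0587 -97.35
tool shift x,y,z mm [-1.000e-01  1.833e+02  7.700e+00] wy 0.071
```

Emit:
drive_tool --pt "0 0.065 0 0 0.04 0.008 0.085" --pt "0 0 0 0 0.045 0 0.085" --pt "0 0 0 0 0.045 0 0.085" --pt "0 0 0 0 0.035 0 0.085" --pt "0 0 0 0 0.017 0 0.085" --pt "0 0 0 0 0 0 0.085" --pt "0 0 0 0 0 0 0.085" --force 40

```text
time_s: 58.72
tcp_pos: [0.4346, -0.402, 0.0116]
ee_rot: [-0.049, -0.704, 0.707, 0.046]
ft_force: [-0.0, -0.5, -0.4]
finger_gap: 0.0849
```

Emit:
drive_tool --pt "0 0 0 0 0 0 0" --pt "0 0 0 0 0 0 0" --pt "0 0 0 0 0 0 0" --pt "0 0 0 0 0 0 0"

```text
time_s: 59.22
tcp_pos: [0.4344, -0.4016, 0.0116]
ee_rot: [-0.05, -0.705, 0.706, 0.046]
ft_force: [-0.5, 1.3, 6.6]
finger_gap: 0.0587
```

Emit:
drive_tool --pt "0 0 0 0 -0.02 0 0" --pt "0 0 0 0 -0.05 0 0" --pt "0 0 0 0 -0.06 0 0" --pt "0 0 0 0 -0.06 0 0" --pt "0 0 0 0 -0.02 0 0" --pt "0 0 0 0 0 0 0"

```text
time_s: 59.98
tcp_pos: [0.4333, -0.4017, 0.2217]
ee_rot: [-0.05, -0.704, 0.707, 0.046]
ft_force: [-0.2, -1.1, -2.7]
finger_gap: 0.0592
```

Run:
```python
from h import *
im,i=look('w29')
plan([0.627,-0.097,0.23],-91.6,10,0)
```

```text
t 59.975 tcp [ 0.4333 -0.4017  0.2217] yaw -97.75 j [-0.84  0.18  1.29  0.    1.67  0.86] F [-0.2 -1.1 -2.7] gap 0.0592
[-0.0, -0.011, -0.0, -0.015, -0.001, -0.033, 0.0], [-0.0, -0.011, -0.0, -0.016, -0.001, -0.033, 0.0], [-0.0, -0.011, -0.0, -0.016, -0.001, -0.032, 0.0], [-0.0, -0.011, -0.0, -0.016, -0.001, -0.032, 0.0], [-0.0, -0.011, -0.0, -0.017, -0.001, -0.032, 0.0], [-0.0, -0.01, -0.0, -0.017, -0.001, -0.032, 0.0], [-0.0, -0.011, -0.001, -0.017, -0.001, -0.032, 0.0], [-0.0, -0.01, -0.0, -0.017, -0.001, -0.031, 0.0], [-0.0, -0.011, -0.001, -0.018, -0.001, -0.031, 0.0], [-0.001, -0.01, -0.0, -0.018, -0.002, -0.031, 0.0], 
end err mm [ 0.3  0.4 -0.2]
```

View pics/w29.png

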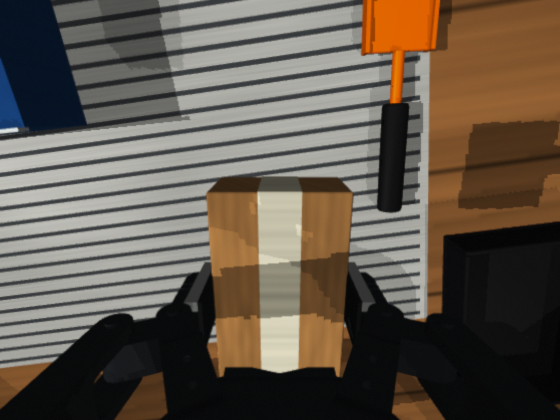

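Emit:
drive_tool --pt "0 -0.011 0 -0.015 -0.001 -0.033 0" --pt "0 -0.011 0 -0.016 -0.001 -0.033 0" --pt "0 -0.011 0 -0.016 -0.001 -0.032 0" --pt "0 -0.011 0 -0.016 -0.001 -0.032 0" --pt "0 -0.011 0 -0.017 -0.001 -0.032 0" --pt "0 -0.01 0 -0.017 -0.001 -0.032 0" --pt "0 -0.011 -0.001 -0.017 -0.001 -0.032 0" --pt "0 -0.01 0 -0.017 -0.001 -0.031 0" --pt "0 -0.011 -0.001 -0.018 -0.001 -0.031 0" --pt "0 -0.01 0 -0.018 -0.002 -0.031 0" --pt "0 0 0 0 0 0 0" --pt "0 0 0 0 0 0 0" --pt "0 0 0 0 0 0 0"

```text
time_s: 61.65
tcp_pos: [0.6261, -0.0983, 0.2295]
ee_rot: [-0.01, -0.707, 0.707, 0.011]
ft_force: [0.4, -0.1, -2.8]
finger_gap: 0.0589
```

Run:
```python
from h import *
im,i=look('w30'); s,R=tool(); print(R.round(4))
todelta([0.6265,-0.0968,0.1355],-91.6)
```

```text
t 61.65 tcp [ 0.6261 -0.0983  0.2295] yaw -91.7 j [-0.24  0.28  1.15 -0.    1.71  1.36] F [ 0.4 -0.1 -2.8] gap 0.0589
[[-9.996e-01 -9.000e-04 -2.970e-02]
 [ 2.970e-02 -3.000e-04 -9.996e-01]
 [ 9.000e-04 -1.000e+00  4.000e-04]]
tool shift x,y,z mm [-0.3 94.5 -1.6] wy -0.002
```

View pics/w30.png

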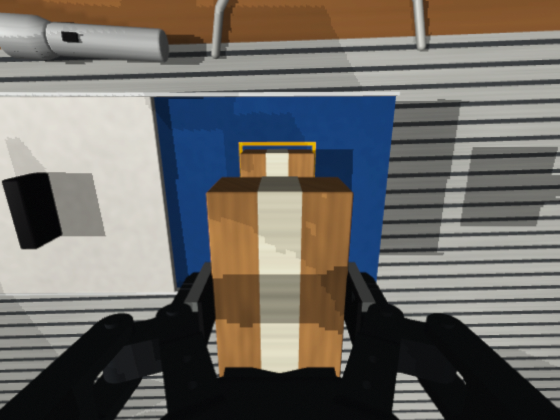

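Emit:
drive_tool --pt "0 0 0 0 0.035 -0.001 0" --pt "0 -0.002 0 0 0.03 -0.001 0" --pt "0 0 0 0 0.02 0 0" --pt "0 0 0 0 0.005 0 0" --pt "0 0 0 0 0 0 0" --pt "0 0 0 0 0 0 0" --pt "0 0 0 0 0 0 0"

```text
time_s: 62.58
tcp_pos: [0.6276, -0.0956, 0.1422]
ee_rot: [-0.01, -0.707, 0.707, 0.008]
ft_force: [0.7, 1.1, -2.5]
finger_gap: 0.0587
```

Emit:
drive_tool --pt "0 0 0 0.001 0.003 0.001 0" --pt "0 0 0 0 0.003 0 0" --pt "0 0 0 0 0 0 0" --pt "0 0 0 0 0 0 0"

```text
time_s: 63.08
tcp_pos: [0.6259, -0.0965, 0.1356]
ee_rot: [-0.01, -0.707, 0.707, 0.009]
ft_force: [-3.3, -0.1, 2.9]
finger_gap: 0.0591
```

Emit:
drive_tool --pt "0 0 0 0 0 0 0.085" --pt "0 0 0 0 0 0 0.085" --pt "0 0 0 0 0 0 0.085" --pt "0 0 0 0 -0.03 0 0.085" --pt "0 0 0 0 -0.05 0 0.085" --pt "0 0 0 0 -0.05 0 0.085" --pt "0 0 0 0 0 0 0.085" --pt "0 0 0 0 0 0 0.085"

```text
time_s: 64.08
tcp_pos: [0.6258, -0.0963, 0.2642]
ee_rot: [-0.009, -0.707, 0.707, 0.009]
ft_force: [-0.2, -0.7, -1.2]
finger_gap: 0.0852
```

Run:
```python
from h import *
im,i=look('w31')
plan([0.547,0.359,0.19],-85,12,0.085)
cv2.imwrite('pics/w31z.png',cv2.resize(im[70:320,130:430],None,fx=2.4,fy=2.4,interpolation=cv2.INTER_CUBIC))
```

```text
t 64.075 tcp [ 0.6258 -0.0963  0.2642] yaw -91.5 j [-0.24  0.27  1.09 -0.    1.78  1.35] F [-0.2 -0.7 -1.2] gap 0.0852
[0.0, -0.009, 0.0, 0.008, 0.006, -0.038, 0.085], [0.0, -0.009, 0.0, 0.007, 0.006, -0.038, 0.085], [0.0, -0.01, 0.0, 0.007, 0.006, -0.038, 0.085], [0.0, -0.009, 0.0, 0.006, 0.006, -0.038, 0.085], [0.0, -0.01, 0.0, 0.006, 0.006, -0.038, 0.085], [0.0, -0.009, 0.0, 0.006, 0.006, -0.038, 0.085], [0.0, -0.01, 0.0, 0.005, 0.006, -0.038, 0.085], [0.0, -0.009, 0.0, 0.005, 0.006, -0.038, 0.085], [0.0, -0.01, 0.001, 0.005, 0.006, -0.038, 0.085], [0.0, -0.009, 0.0, 0.004, 0.006, -0.038, 0.085], [0.0, -0.01, 0.001, 0.004, 0.007, -0.038, 0.085], [0.0, -0.009, 0.0, 0.004, 0.006, -0.039, 0.085], 
end err mm [ 0.4 -0.2 -0.2]
```

View pics/w31z.png

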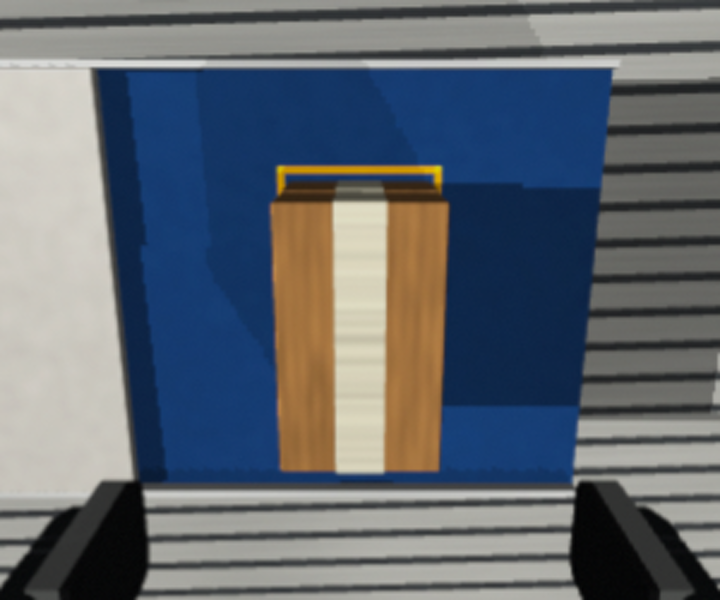

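Carton 2 sits squarely on carton 1: top corners about (271,201), (449,202), (440,471) and (280,470). Moving to carton 3.

Emit:
drive_tool --pt "0 -0.009 0 0.008 0.006 -0.038 0.085" --pt "0 -0.009 0 0.007 0.006 -0.038 0.085" --pt "0 -0.01 0 0.007 0.006 -0.038 0.085" --pt "0 -0.009 0 0.006 0.006 -0.038 0.085" --pt "0 -0.01 0 0.006 0.006 -0.038 0.085" --pt "0 -0.009 0 0.006 0.006 -0.038 0.085" --pt "0 -0.01 0 0.005 0.006 -0.038 0.085" --pt "0 -0.009 0 0.005 0.006 -0.038 0.085" --pt "0 -0.01 0.001 0.005 0.006 -0.038 0.085" --pt "0 -0.009 0 0.004 0.006 -0.038 0.085" --pt "0 -0.01 0.001 0.004 0.007 -0.038 0.085" --pt "0 -0.009 0 0.004 0.006 -0.039 0.085" --pt "0 0 0 0 0 0 0.085" --pt "0 0 0 0 0 0 0.085" --pt "0 0 0 0 0 0 0.085"

```text
time_s: 66.0
tcp_pos: [0.5476, 0.3579, 0.1911]
ee_rot: [0.03, -0.706, 0.707, -0.031]
ft_force: [0.7, -1.0, 0.2]
finger_gap: 0.0852
```

Run:
```python
from h import *
import pickle
quad(pickle.load(open('w31.pkl','rb')),[[271,201],[449,202],[440,471],[280,470]],2.4,[130,70],0.158)
im,i=look('w32')
cv2.imwrite('pics/w32z.png',cv2.resize(im[70:320,130:430],None,fx=2.4,fy=2.4,interpolation=cv2.INTER_CUBIC))
```

```text
centre [ 0.6249 -0.0975] long 0.0996 -1.49 short 0.0596 -91.89
t 66.0 tcp [0.5476 0.3579 0.1911] yaw -85.11 j [ 0.49  0.33  1.16 -0.    1.65  1.98] F [ 0.7 -1.   0.2] gap 0.0852
```

View pics/w32z.png

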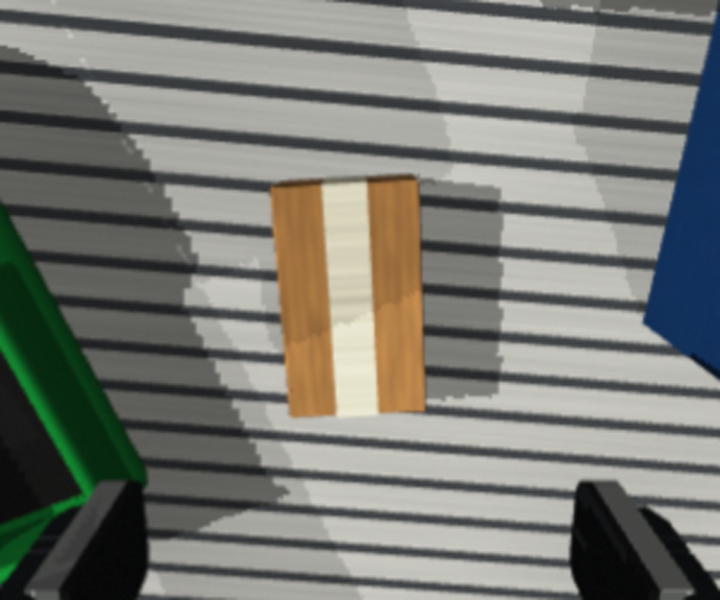

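Run:
```python
from h import *
import pickle
c=quad(pickle.load(open('w32.pkl','rb')),[[272,187],[416,177],[425,411],[290,417]],2.4,[130,70])
todelta([*c,0.008],-81)
```

```text
centre [0.5482 0.3602] long 0.1001 7.93 short 0.0585 -81.84
tool shift x,y,z mm [ -0.3 183.5  -2.4] wy -0.072
```

Emit:
drive_tool --pt "0 -0.054 0 0 0.04 -0.002 0.085" --pt "0 0 0 0 0.045 0 0.085" --pt "0 0 0 0 0.045 0 0.085" --pt "0 0 0 0 0.035 0 0.085" --pt "0 0 0 0 0.017 0 0.085" --pt "0 0 0 0 0 0 0.085" --pt "0 0 0 0 0 0 0.085" --force 40

```text
time_s: 66.92
tcp_pos: [0.5491, 0.3615, 0.0119]
ee_rot: [-0.048, 0.706, -0.705, 0.052]
ft_force: [0.2, 1.1, 0.7]
finger_gap: 0.0851
```

Emit:
drive_tool --pt "0 0 0 0 0 0 0" --pt "0 0 0 0 0 0 0" --pt "0 0 0 0 0 0 0" --pt "0 0 0 0 0 0 0"

```text
time_s: 67.42
tcp_pos: [0.5488, 0.3615, 0.0117]
ee_rot: [-0.048, 0.706, -0.705, 0.052]
ft_force: [-0.7, -1.6, 6.5]
finger_gap: 0.0595
```

Emit:
drive_tool --pt "0 0 0 0 -0.02 0 0" --pt "0 0 0 0 -0.05 0 0" --pt "0 0 0 0 -0.06 0 0" --pt "0 0 0 0 -0.06 0 0" --pt "0 0 0 0 -0.06 0 0" --pt "0 0 0 0 0 0 0"

```text
time_s: 68.18
tcp_pos: [0.5488, 0.3622, 0.2687]
ee_rot: [-0.044, 0.707, -0.703, 0.055]
ft_force: [0.2, 0.3, -3.2]
finger_gap: 0.059
```

Run:
```python
from h import *
im,i=look('w33')
plan([0.6265,-0.097,0.265],-91.6,13,0)
```

```text
t 68.175 tcp [0.5488 0.3622 0.2687] yaw -81.92 j [ 0.5   0.32  1.03 -0.    1.78  1.93] F [ 0.2  0.3 -3.2] gap 0.059
[0.0, 0.013, -0.001, -0.001, -0.0, 0.036, 0.0], [0.0, 0.013, -0.001, -0.002, -0.0, 0.036, 0.0], [0.0, 0.013, -0.001, -0.002, -0.0, 0.036, 0.0], [0.0, 0.013, -0.001, -0.002, -0.0, 0.036, 0.0], [0.0, 0.013, -0.001, -0.003, -0.0, 0.036, 0.0], [0.0, 0.013, -0.0, -0.003, -0.0, 0.035, 0.0], [0.0, 0.013, -0.001, -0.004, -0.0, 0.035, 0.0], [0.0, 0.013, -0.0, -0.004, -0.0, 0.036, 0.0], [0.001, 0.013, -0.001, -0.005, -0.0, 0.035, 0.0], [0.0, 0.013, -0.0, -0.005, -0.0, 0.035, 0.0], [0.001, 0.013, -0.001, -0.006, -0.001, 0.035, 0.0], [0.0, 0.013, -0.0, -0.006, -0.0, 0.036, 0.0], [0.001, 0.013, -0.001, -0.007, -0.001, 0.035, 0.0], 
end err mm [-0.4 -0.1 -0.2]
```

View pics/w33.png

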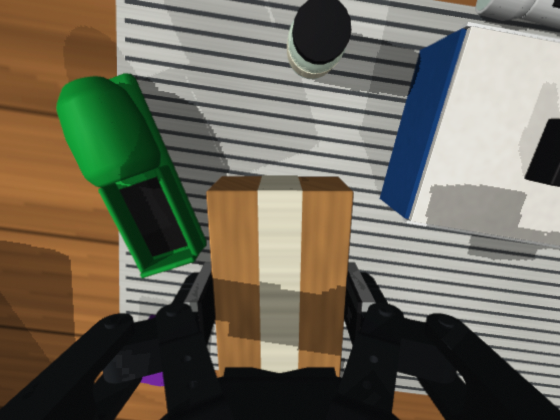

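Emit:
drive_tool --pt "0 0.013 -0.001 -0.001 0 0.036 0" --pt "0 0.013 -0.001 -0.002 0 0.036 0" --pt "0 0.013 -0.001 -0.002 0 0.036 0" --pt "0 0.013 -0.001 -0.002 0 0.036 0" --pt "0 0.013 -0.001 -0.003 0 0.036 0" --pt "0 0.013 0 -0.003 0 0.035 0" --pt "0 0.013 -0.001 -0.004 0 0.035 0" --pt "0 0.013 0 -0.004 0 0.036 0" --pt "0.001 0.013 -0.001 -0.005 0 0.035 0" --pt "0 0.013 0 -0.005 0 0.035 0" --pt "0.001 0.013 -0.001 -0.006 -0.001 0.035 0" --pt "0 0.013 0 -0.006 0 0.036 0" --pt "0.001 0.013 -0.001 -0.007 -0.001 0.035 0" --pt "0 0 0 0 0 0 0" --pt "0 0 0 0 0 0 0" --pt "0 0 0 0 0 0 0"

```text
time_s: 70.22
tcp_pos: [0.6257, -0.0962, 0.261]
ee_rot: [-0.007, -0.706, 0.708, 0.012]
ft_force: [-1.2, -0.6, -3.3]
finger_gap: 0.0588
```

Run:
```python
from h import *
im,i=look('w34'); s,R=tool(); print(R.round(4))
todelta([0.6263,-0.0967,0.1697],-91.6)
```

```text
t 70.225 tcp [ 0.6257 -0.0962  0.261 ] yaw -91.53 j [-0.24  0.28  1.09 -0.01  1.78  1.36] F [-1.2 -0.6 -3.3] gap 0.0588
[[-0.9996 -0.0075 -0.0266]
 [ 0.0266 -0.0034 -0.9996]
 [ 0.0075 -1.      0.0036]]
tool shift x,y,z mm [-1.2 91.7  0.1] wy 0.001
```

View pics/w34.png

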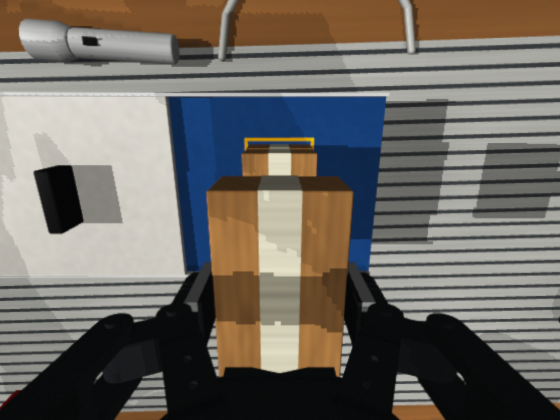

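Emit:
drive_tool --pt "-0.002 0 0.004 0 0.035 0 0" --pt "-0.001 0 0.003 0 0.03 0 0" --pt "0 0 0 0 0.018 0 0" --pt "0 0 0 0 0.003 0 0" --pt "0 0 0 0 0 0 0" --pt "0 0 0 0 0 0 0" --pt "0 0 0 0 0 0 0"

```text
time_s: 71.15
tcp_pos: [0.6263, -0.0978, 0.1773]
ee_rot: [-0.011, -0.706, 0.708, 0.009]
ft_force: [0.8, 0.1, -2.1]
finger_gap: 0.0594
```

Emit:
drive_tool --pt "0 0 0 -0.001 0.004 -0.001 0" --pt "0 0 0 0 0.003 0 0" --pt "0 0 0 0 0 0 0" --pt "0 0 0 0 0 0 0"

```text
time_s: 71.65
tcp_pos: [0.6269, -0.0966, 0.1697]
ee_rot: [-0.01, -0.707, 0.707, 0.009]
ft_force: [-1.3, 1.1, 2.7]
finger_gap: 0.059
```

Emit:
drive_tool --pt "0 0 0 0 0 0 0.085" --pt "0 0 0 0 0 0 0.085" --pt "0 0 0 0 0 0 0.085" --pt "0 0 0 0 -0.03 0 0.085" --pt "0 0 0 0 -0.05 0 0.085" --pt "0 0 0 0 -0.05 0 0.085" --pt "0 0 0 0 0 0 0.085" --pt "0 0 0 0 0 0 0.085"

```text
time_s: 72.65
tcp_pos: [0.6267, -0.0966, 0.2984]
ee_rot: [-0.01, -0.707, 0.707, 0.01]
ft_force: [0.0, 0.0, -0.2]
finger_gap: 0.0851
```

Run:
```python
from h import *
im,i=look('w35')
cv2.imwrite('pics/w35z.png',cv2.resize(im[70:320,130:430],None,fx=2.4,fy=2.4,interpolation=cv2.INTER_CUBIC))
plan([0.40,-0.25,0.30],-91.6,10,0.085)
```

```text
t 72.65 tcp [ 0.6267 -0.0966  0.2984] yaw -91.62 j [-0.24  0.28  1.02 -0.    1.85  1.36] F [ 0.   0.  -0.2] gap 0.0851
[-0.0, -0.0, 0.0, 0.022, -0.0, 0.016, 0.085], [-0.0, -0.0, 0.0, 0.022, -0.0, 0.016, 0.085], [-0.0, -0.0, 0.0, 0.022, -0.0, 0.016, 0.085], [-0.0, -0.0, 0.0, 0.022, -0.0, 0.016, 0.085], [-0.0, -0.0, 0.0, 0.022, -0.0, 0.016, 0.085], [-0.0, -0.0, 0.0, 0.022, -0.0, 0.016, 0.085], [-0.0, -0.0, 0.001, 0.022, -0.001, 0.016, 0.085], [-0.0, -0.0, 0.0, 0.023, -0.0, 0.016, 0.085], [-0.0, -0.0, 0.001, 0.022, -0.001, 0.016, 0.085], [-0.0, -0.0, 0.0, 0.023, -0.0, 0.016, 0.085], 
end err mm [0.1 0.2 0.5]
```

View pics/w35z.png

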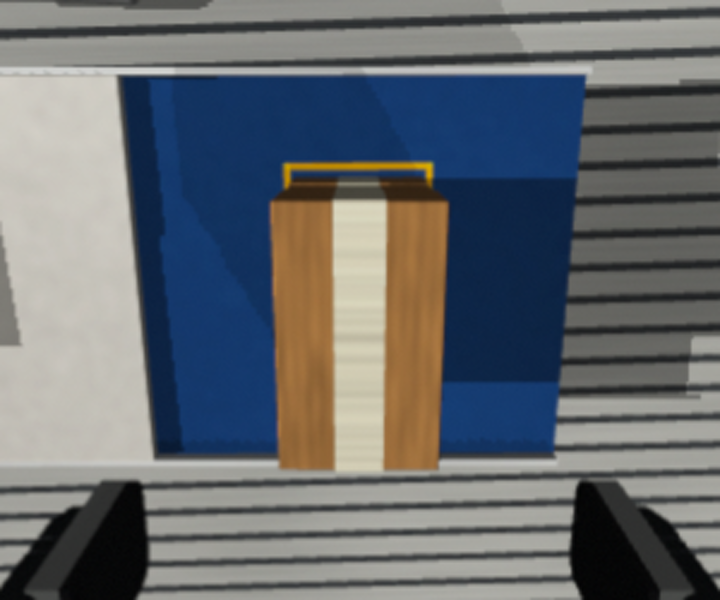

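Three-carton column stands square over the outline: top corners about (270,200), (448,200), (440,470) and (280,470). Moving the arm clear (toward y −0.3) for a last look with the fixed cameras.

Emit:
drive_tool --pt "0 0 0 0.022 0 0.022 0.085" --pt "0 0 0 0.022 0 0.022 0.085" --pt "0 0 0 0.022 0 0.022 0.085" --pt "0 0 0 0.022 0 0.022 0.085" --pt "0 0 0 0.022 0 0.022 0.085" --pt "0 0 0 0.022 0 0.022 0.085" --pt "0 0 0 0.022 0 0.022 0.085" --pt "0 0 0 0.022 0 0.022 0.085" --pt "0 0 0 0.022 0 0.022 0.085" --pt "0 0 0 0.022 0 0.022 0.085" --pt "0 0 0 0.022 0 0.022 0.085" --pt "0 0 0 0.01 0 0.022 0.085" --pt "0 0 0 0 0 0 0.085" --pt "0 0 0 0 0 0 0.085" --pt "0 0 0 0 0 0 0.085" --pt "0 0 0 0 0 0 0.085"

```text
time_s: 74.7
tcp_pos: [0.3678, -0.3528, 0.299]
ee_rot: [-0.01, -0.707, 0.707, 0.009]
ft_force: [0.2, 0.4, -1.1]
finger_gap: 0.085
```

Run:
```python
from h import *
import pickle
quad(pickle.load(open('w35.pkl','rb')),[[270,200],[448,200],[440,470],[280,470]],2.4,[130,70],0.192)
s,R=tool(); print(s['time_s'],s['tcp_pos'])
t=robot.read_camera('top'); sc=robot.read_camera('scene')
cv2.imwrite('pics/top2.png',t); cv2.imwrite('pics/scene2.png',cv2.resize(sc[140:320,90:470],None,fx=2.1,fy=2.1,interpolation=cv2.INTER_CUBIC))
```

```text
centre [ 0.6261 -0.0977] long 0.0999 -1.42 short 0.0596 -91.66
74.7 [ 0.36781937 -0.35276611  0.29900322]
```

View pics/top2.png

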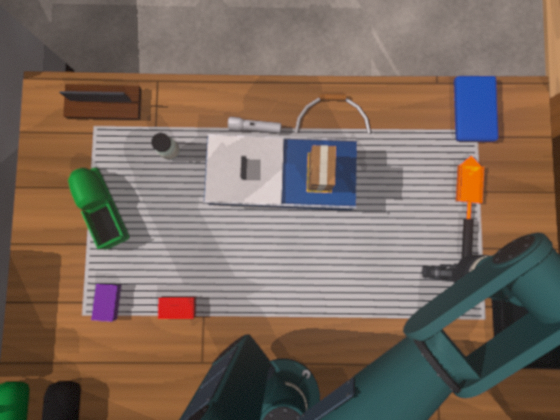

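View pics/scene2.png

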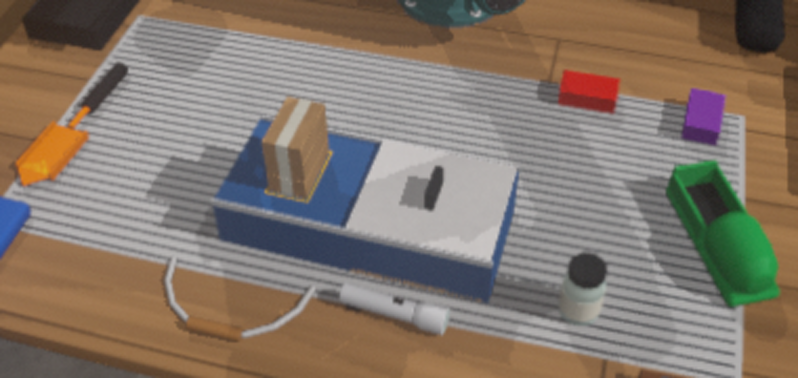

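Both views agree. The door is flush over the bay, the column is straight on the mark, and the bystanders and look-alikes have not moved. Handing in.

Run:
```python
from plant import robot
print(robot.job_done()); print(robot.get_state()['time_s'])
```

```text
the job is handed in; nothing more can be done
None
the job is handed in; nothing more can be done
```

The job is done and handed in at about 75 s. All five cases and tins lie flat on the bay floor, the door is shut over them, and all three cartons stand in one column on the yellow outline.

**Last checks:**
- **Bay:** The last look before closing showed all five lying flat with gaps between them. They cannot be seen now that the door is shut.
- **Door:** It went 210 mm and stopped there, with the force building up against the stop. No bay wall shows past it any more.
- **Cartons:** The three measured about (0.626, −0.098), (0.625, −0.098) and (0.626, −0.098), with the mark at (0.627, −0.097). That puts them within about 2 mm of the mark. Their yaw is about −1.5°, the same as the locker's.
- **Bystanders and look-alikes:** By eye, none had moved between the first and last top pictures.

**Disagreements:** The bay centre differed by about 3 mm between two estimates, so I used a value between them. One clipped tab mask on the lace case was about 3.5 mm off its lid, so I went by the lid. No check failed, and I never saw a case knocked aside.

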